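# Hang the pestle to drain in the retort ring

## Robot

A 6-joint arm with a two-finger parallel gripper is mounted at the origin on a cart in front of the work surface, level with it; the furniture and walls round the work are solid. World frame = base frame: x ahead of the robot, y to its left, z up, the work surface at z = 0. Lengths are in mm, angles in rad, forces in N, time in s.
With the tool pointing down it reaches from about 400 to 925 mm from the base axis. Payload 12.5 kg.
Tool frame: the origin (TCP) lies midway between the tips of the shut fingers; the grasp point (between the pads) lies 19 mm behind it; z points along the fingers, y is the line along which they close (so a half turn about z gives the same grasp; the last joint's range is limited). The gripper opens to 95 mm and grips with 3 to 60 N. Pads are 20 mm wide; open, the fingers measure 119 mm over their backs; the gripper's body (75 mm by 180 mm) begins 59 mm behind the grasp point.
Start: joints at [1.115, 0.491, 1.559, -0, 1.092, -0.106], TCP at [214.178, 587.175, 214.661] pointing down, gripper open.
Joint ranges: [-3.1, 3.1], [-0.84, 2.19], [0.05, 2.79], [-1.13, 4.28], [0.06, 2.93], [-2.69, 2.69]. Speed limits (rad/s): [2.22, 2.22, 2.79, 3.14, 3.14, 3.14].

## Interface

Orientations are given as [roll, pitch, yaw] about the fixed x, y, z axes, in that order (R = Rz(yaw) Ry(pitch) Rx(roll)).
In Python, from cell import state, read_camera, camera_info, env gives the robot as it stands.
- The arm moves only by the tool move_arm, never from a script. Its argument "commands" is a list of rows, each a list of 3 entries, a list of its own where there are three numbers: the shift along the world's x, y, z in cm, then the turn, a rotation vector about the world's x, y, z in degrees, then the opening, from 0 (shut) to 1 (fully open). A call has 1 to 10 rows; each row shifts and turns the commanded pose from where the row before left it; what a row does not reach is not made up. A row lasts 1/10 s, in which the tool goes at most 50 mm and 8.59 degrees, less where a joint would pass 70% of its speed; a pose out of reach is approached as far as the arm can. A call with a gripper value outside its range is refused whole. The fingers move at their own pace and stop on an object; the grip force is fixed at half the most. Time passes only in rows, so rows that do not move let the fingers close. It gives the time, the measured TCP pose, the force, the opening and the grip force at its end, in the units of the state.
- state(): the state, without advancing time (a new reading comes with each control period).
- read_camera(name): name is "scene" or "side" or "wrist"; returns the picture (400x640x3 uint8, blue, green, red); there is no depth.
- camera_info(name): a dict with "K" (3x3 intrinsics, pixels), "cam_to_world" (4x4, takes a point from camera to world coordinates). Camera axes: x right, y down, z forward; pixel columns grow to the right and rows downward; lengths in mm; the calibration is good to about 2 mm. A picture is of the moment at which its call begins: read the wrist's pose just before it. camera_info takes no time and is no camera call; for the wrist camera it gives the pose at the moment of the call.
- env.job_done(): hands the job in; it is judged then, once.
The state is a dict: "t": time; "joints": joint angles; "qvel": joint speeds; "tau": joint torques, N m; "eef_pos": TCP position; "tcp_rot": TCP orientation; "ft_force": force on the tool from outside, world axes, zero at the start; "moment": the same for the moment, N m; "opening": opening from 0.0 (shut) to 1.0 (fully open); "grip_force": force on a finger pad.
Only numpy, scipy, OpenCV 4.12 (cv2) and the standard library are available. Lean on these libraries where they do the work, as an engineer would, in place of code of your own. Each camera call takes 0.05 s, during which the arm holds its last target. There are 200 camera calls.

## Task

The rinsed pestle has been left head down in its mortar. Swing the retort stand's ring round until it is over the middle of the drip trough, and then hang the pestle in it to drain: handle lowered gently down through the ring, until the grinding head is caught on the ring and stands up clear. Leave the trough, the mortar and the other things on the bench where they are.

Things in the scene. Friction and masses are not known exactly. Their poses are not given: they have to be found in the camera images.
- pestle: white porcelain pestle, 163 mm long, round, about 190 g, centre of mass about 100 mm from the handle end. Origin: centre of the handle's end face; +x runs along its axis to the head. Handle 24 mm across at 9 to 20 mm from the origin, 19 to 21 mm at 50 to 108 mm. It starts in the mortar, head down, its handle sloping up over the rim about 35 degrees from level
- pestle_head (a point): on the pestle's axis in the middle of its head, 130 mm from the handle end; axes as pestle. A cone widens the handle from 108 to 121 mm; the head is a cylinder 42 mm across from 121 to 140 mm and ends in a dome at 163 mm. Lying on the bench the pestle rests on head and handle end, its axis 21 mm up at the head and 11 mm at the end, and stays as laid
- pestle_grip (a point): point on the pestle's axis in the handle, 30 mm from its end: over the outside of the mortar's rim at the start
- mortar: white porcelain mortar, a round bowl 116 mm across the rim and 64 mm high, wall 7 mm, inner floor 10 mm up, 0.75 kg, loose. Origin: the centre of its underside
- ring_stand: retort stand, fixed: dark base plate 100 x 150 x 12 mm (x, y, z), steel rod 12 mm thick rising from its middle to 229 mm. Origin: underside of the base, on the rod's axis; -x is its front, the side to which the ring's bar points at joint value 0
- swing_ring (a joint): angle of the ring's boss about the rod (rad, -0.9 to 1.6): 0 with the bar towards the stand's -x, growing clockwise seen from above (towards the stand's +y). Stiff friction, about 0.5 N m (some 4 N at the ring, 7 N at ring_bar); it stays where it is left
- ring_hinge (a point): point on the rod's axis at the height of the ring, 180 mm above the bench
- ring_center (a point): centre of the level steel ring, 125 mm from the rod's axis and 180 mm above the bench. Clear opening 31 mm, ring of 8 mm round bar, 48 mm across the outside, its top at 184 mm. A pestle hung in it has pestle_head 17 mm above this point and its handle end 67 mm above the bench. +z is up
- ring_bar (a point): middle of the free length of the round bar (10 mm thick) that carries the ring, 68 mm from the rod's axis, 180 mm above the bench: it can be gripped from above, across the bar
- drip_trough: white plastic drip trough standing on the bench in front of the stand, 44 x 104 mm (x, y) and 30 mm high, loose and light. Origin: the centre of its underside
- reagent_bottle: amber glass bottle with a black cap, 54 mm across, 106 mm high, loose. Origin: centre of its underside. To be left alone
- tip_box: clear box of green pipette tips, 82 x 102 mm (x, y) and 71 mm high, lid shut, loose. Origin: centre of its underside. To be left alone
- rod_beaker: glass beaker 70 mm across and 88 mm high with glass rods standing in it to 149 mm, loose. Origin: centre of its underside. To be left alone
- slide_case: blue slide box 35 x 84 mm (x, y) and 32 mm high, loose. Origin: centre of its underside. To be left alone
- mini_centrifuge: round black mini centrifuge with its clear lid open behind it, fixed: body 125 x 149 mm (x, y) and 67 mm high, the open lid at its back reaching about 200 mm. Origin: centre of its underside. An obstacle on the left
Mind the look-alikes: they are no part of the job. Leave any turquoise look-alike of the drip_trough alone.

How it is judged:
By the outcome, as a careful person would: the job done as asked, in the order asked, and still so for the second after the job is handed in, with the robot touching nothing.
It also fails if it takes over 72 s, if anything falls off the work surface, if the arm or the gripper's body presses on something with over 40 N, if the wrist force passes 120 N, or if a joint passes its speed limit or range.

## Working session

There is one attempt and no reset: what is moved stays moved. The work goes in short steps, Python scripts to look and compute and a tool call to move; the robot and the scene stay as the last step left them, time stands still between calls to the robot, and variables do not carry over. Pictures are saved under pics/ and viewed, at most 10 in all, crops included, and the job is handed in when it is done.

Besides the shell and the picture viewer there is one more tool, called as a command line: name --argument value ..., lists and objects as JSON in quotes. move_arm: Moves the arm, as the interface text tells. Its arguments: {"type":"object","properties":{"commands":{"type":"array"}},"required":["commands"]}

```bash
mkdir -p pics
cat > h.py <<'E'
import numpy as np, cv2
from cell import state, read_camera, camera_info, env
def proj(name,p,ci=None):
    ci=ci or camera_info(name);M=np.linalg.inv(np.array(ci["cam_to_world"]));q=M[:3,:3]@np.array(p,float)+M[:3,3];u=np.array(ci["K"])@q;return u[:2]/u[2]
def ray(name,px,ci=None):
    ci=ci or camera_info(name);T=np.array(ci["cam_to_world"]);d=T[:3,:3]@np.linalg.solve(np.array(ci["K"]),[px[0],px[1],1.]);return T[:3,3],d/np.linalg.norm(d)
def onz(name,px,z,ci=None):
    o,d=ray(name,px,ci);return o+d*(z-o[2])/d[2]
def tri(a,pa,b,pb,ca=None,cb=None):
    o,d=ray(a,pa,ca);p,e=ray(b,pb,cb);s,t=np.linalg.lstsq(np.stack([d,-e],1),p-o,rcond=None)[0];x,y=o+s*d,p+t*e;return (x+y)/2,np.linalg.norm(x-y)
E
python3 - <<'E'
from h import *
np.set_printoptions(suppress=True,precision=2)
for n in["scene","side"]:
    im=read_camera(n);cv2.imwrite(f"pics/{n}0.png",im);ci=camera_info(n);print(n,np.array(ci["K"]),np.array(ci["cam_to_world"]))
s=state();print(s)
E
```

```text
scene [[460.49   0.   325.44]
 [  0.   460.49 190.06]
 [  0.     0.     1.  ]] [[   0.47   -0.5     0.73 -300.66]
 [  -0.88   -0.25    0.39 -490.3 ]
 [  -0.02   -0.83   -0.56  768.55]
 [   0.      0.      0.      1.  ]]
side [[363.43   0.   319.21]
 [  0.   363.43 202.21]
 [  0.     0.     1.  ]] [[    0.97    -0.11     0.24   275.24]
 [   -0.26    -0.36     0.9  -1003.78]
 [   -0.01    -0.93    -0.38   505.65]
 [    0.       0.       0.       1.  ]]
{'t': 0.1, 'joints': array([ 1.12,  0.49,  1.56,  0.  ,  1.09, -0.11]), 'qvel': array([-0., -0., -0., -0.,  0., -0.]), 'tau': array([  0.  , -61.36, -25.86,   0.07,   0.05,  -0.  ]), 'eef_pos': array([214.08, 586.96, 214.16]), 'tcp_rot': array([-3.14, -0.  ,  2.79]), 'ft_force': array([ 0.54,  0.41, -0.13]), 'moment': array([-0.04, -0.02,  0.03]), 'grip_force': 0.0, 'opening': 0.9990463633655812}
```

View pics/scene0.png

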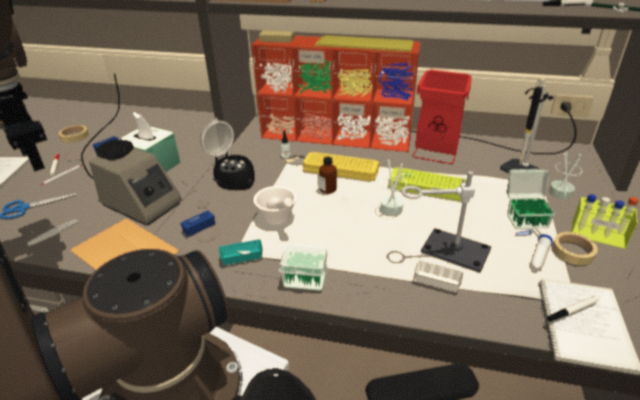

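View pics/side0.png

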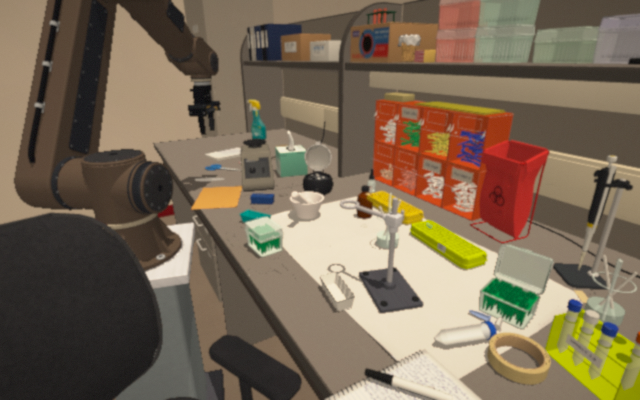

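Scene: mortar (274,208), ring (411,192), rod top (469,178), base (456,250), trough (438,276). Side: ring (349,205), rod top (394,203), trough (337,291). I'll enlarge the crops for detail.

Run:
```python
import cv2,numpy as np
a=cv2.imread("pics/scene0.png");b=cv2.imread("pics/side0.png")
f=lambda i,x,y,w,h,s:cv2.resize(i[y:y+h,x:x+w],(w*s,h*s),interpolation=cv2.INTER_CUBIC)
cv2.imwrite("pics/c1.png",f(a,240,150,265,150,3))
cv2.imwrite("pics/c2.png",f(b,230,170,200,145,4))
```

```text
(no output)
```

View pics/c1.png

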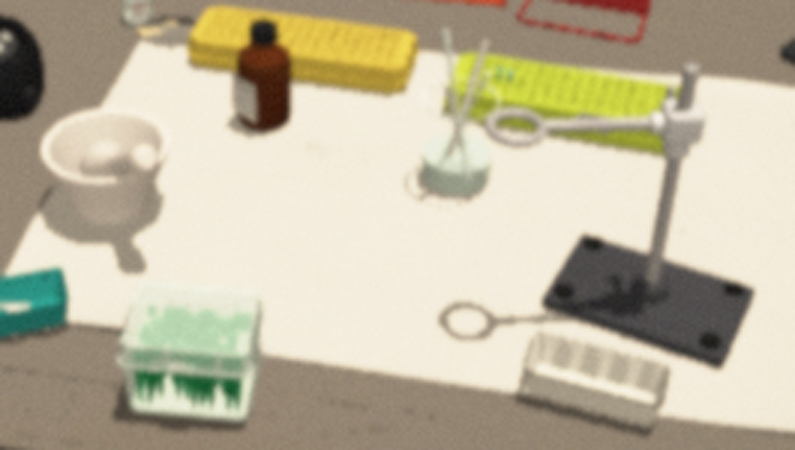

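View pics/c2.png

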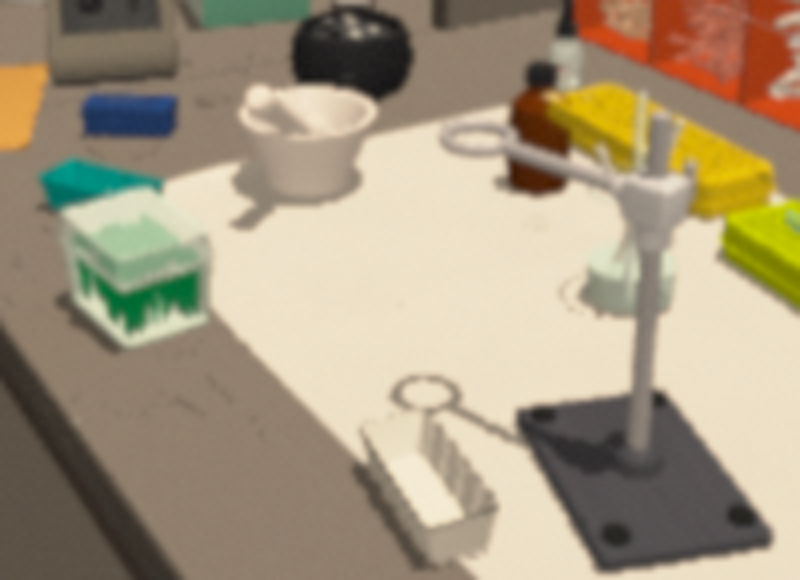

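c1/c2 show clearly: ring, bar, rod, trough rim corners, mortar rim, and pestle with its handle end leaning toward the trough/near side (c1 (146,157), c2 (260,97)). Triangulating.

Run:
```python
from h import *
np.set_printoptions(suppress=True,precision=1)
A=lambda p:((p[0]+.5)/3-.5+240,(p[1]+.5)/3-.5+150)
B=lambda p:((p[0]+.5)/4-.5+230,(p[1]+.5)/4-.5+170)
for n,a,b in[("ring",(517,126),(482,138)),("rodtop",(690,67),(660,118)),("rodbase",(655,285),(640,462)),("hend",(146,157),(260,97)),("mortar rim",(104,147),(308,113)),
 ("base1",(585,237),(665,392)),("b2",(753,290),(770,540)),("b3",(720,362),(603,567)),("b4",(545,303),(520,408))]:
    print(n,*tri("scene",A(a),"side",B(b)))
for n,l,f in[("scene",[(540,334),(668,370),(655,412),(522,378)],A),("side",[(418,408),(495,510),(430,550),(362,428)],B)]:
    P=np.array([onz(n,f(p),30) for p in l]);print(n,P[:,:2].tolist(),P.mean(0))
print("ring z180",onz("scene",A((517,126)),180),onz("side",B((482,138)),180))
print("rim z64",onz("scene",A((104,147)),64),onz("side",B((308,113)),64))
```

```text
ring [ 548.3 -255.   178.2] 0.44279055133754797
rodtop [ 607.6 -362.8  226. ] 1.7118063839762212
rodbase [ 608.1 -367.7   16.3] 2.4848475611889915
hend [469.7  29.6 109.2] 1.1423278904841447
mortar rim [525.5 111.5  58.7] 1.8034025527092936
base1 [ 658.6 -295.     7.3] 2.823788850514648
b2 [ 650.9 -439.4    6. ] 2.0139909252351877
b3 [ 556.4 -433.5    4. ] 1.2424925062301062
b4 [ 562.6 -290.1    7.8] 6.5122074109982915
scene [[496.68445401259766, -305.1386099922057], [502.07643051738006, -402.5822045225708], [455.2886629276342, -404.8211406662058], [444.90863645891505, -308.2142722520348]] [ 474.7 -355.2   30. ]
side [[495.1489025960161, -300.9542684044436], [505.3083094405456, -405.5505236583135], [462.2650540238277, -427.4989347420029], [457.80473111773256, -311.98977896678616]] [ 480.1 -361.5   30. ]
ring z180 [ 545.3 -255.8  180. ] [ 547.  -258.7  180. ]
rim z64 [518.  106.2  64. ] [523.4 100.2  64. ]
```

Run:
```python
from h import *
np.set_printoptions(suppress=True,precision=0)
A=lambda p:((p[0]+.5)/3-.5+240,(p[1]+.5)/3-.5+150)
for n,a,z in[("tipbox top L-back",(135,288),71),("top R-back",(262,295),71),("top front-R",(255,362),71),("bot front L",(135,408),0),("bot front R",(238,418),0),("beaker bot",(455,185),0),("bottle",(264,115),0),("turq R",(68,300),30),("shadow ring",(467,320),0),("yellow corner",(410,85),0),("paper left front",(10,318),0)]:
    print(n,onz("scene",A(a),z))
print("centr",onz("scene",(235,183),0),"slidecase",onz("scene",(198,228),0),"grey box",onz("scene",(150,215),0))
```

```text
tipbox top L-back [362. -24.  71.]
top R-back [ 399. -114.   71.]
top front-R [ 333. -143.   71.]
bot front L [312. -50.  -0.]
bot front R [ 339. -124.    0.]
beaker bot [ 686. -165.    0.]
bottle [711.  47.   0.]
turq R [365.  44.  30.]
shadow ring [ 518. -239.    0.]
yellow corner [827. -62.   0.]
paper left front [352.  96.   0.]
centr [609. 314.   0.] slidecase [386. 269.   0.] grey box [371. 428.   0.]
```

move_arm --commands '[[[4,-3,1.5],[0,0,0],1],[[4,-3,1.5],[0,0,0],1],[[4,-3,1],[0,0,-3],1],[[4,-3,1],[0,0,-3],1],[[3,-4,1],[0,0,-3],1],[[3,-4,1],[0,0,-3],1],[[2,-4.3,0],[0,0,-3],1],[[2,-4.3,0],[0,0,-3],1],[[1,-4.5,0],[0,0,-3],1],[[1,-4.5,0],[0,0,-3],1]]'

```text
t: 1.1
eef_pos: [488.3, 214.5, 282.3]
tcp_rot: [-3.141, -0.0, 2.371]
ft_force: [-0.0, -0.3, 0.2]
opening: 1.0
grip_force: 0.0
```

move_arm --commands '[[[0,-4.5,0],[0,0,-3],1],[[0,-4.5,0],[0,0,-3],1],[[0,-4.5,0],[0,0,-3],1],[[0,-4.5,0],[0,0,-3],1],[[0,-4.5,0],[0,0,-3],1],[[0,-4.5,0],[0,0,-2],1],[[0,0,0],[0,0,0],1]]'

```text
t: 1.8
eef_pos: [487.9, -57.7, 282.3]
tcp_rot: [-3.141, 0.0, 2.071]
ft_force: [-0.1, 0.1, -0.5]
opening: 0.999
grip_force: 0.0
```

move_arm --commands '[[[1,-4,0],[0,0,-2],1],[[1,-4,0],[0,0,-2],1],[[1,-4,0],[0,0,0],1],[[0,-4,0],[0,0,0],1],[[0,-3,0],[0,0,0],1],[[0,0,0],[0,0,0],1],[[0,0,0],[0,0,0],1]]'

```text
t: 2.5
eef_pos: [518.0, -243.2, 282.1]
tcp_rot: [-3.141, -0.001, 2.006]
ft_force: [-0.3, 0.8, -1.1]
opening: 1.0
grip_force: 0.0
```

Run:
```python
from h import *
np.set_printoptions(suppress=True,precision=2)
ci=camera_info("wrist");im=read_camera("wrist");cv2.imwrite("pics/w1.png",im);np.savez("w1.npz",K=ci["K"],T=ci["cam_to_world"]);print(ci,state()["eef_pos"],state()["tcp_rot"])
ci=dict(K=ci["K"],cam_to_world=ci["cam_to_world"])
for p in [(547,-256,180),(575,-306,180),(608,-365,229),(478,-355,30),(520,105,64)]: print(p,proj("wrist",p,ci))
```

```text
{'K': array([[329.44,   0.  , 323.74],
       [  0.  , 329.44, 195.59],
       [  0.  ,   0.  ,   1.  ]]), 'cam_to_world': array([[   0.91,    0.41,    0.11,  486.16],
       [   0.42,   -0.88,   -0.24, -177.  ],
       [   0.  ,    0.26,   -0.97,  452.43],
       [   0.  ,    0.  ,    0.  ,    1.  ]])} [ 518.03 -242.62  282.36] [-3.14 -0.    2.01]
(547, -256, 180) [348.77 221.56]
(575, -306, 180) [352.3  280.19]
(608, -365, 229) [361.62 383.12]
(478, -355, 30) [263.31 226.61]
(520, 105, 64) [ 481.23 -157.96]
```

View pics/w1.png

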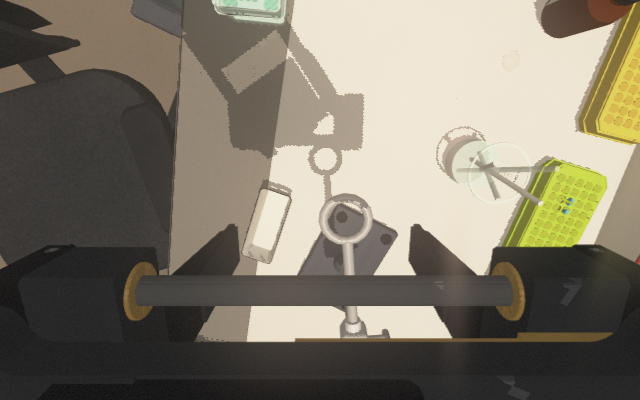

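Wrist: ring centre (346,219), bar (349,265), boss (351,328); trough top corners about (264,181),(291,190),(270,263),(243,253).

```bash
cat > q.py <<'E'
from h import *
import sys
np.set_printoptions(suppress=True,precision=1)
z=np.load("w1.npz");ci=dict(K=z["K"],cam_to_world=z["T"])
im=cv2.imread("pics/w1.png")
print("ring",onz("wrist",(346,218.5),180,ci),"bar",onz("wrist",(349,262),180,ci),"boss",onz("wrist",(351,328),180,ci))
P=np.array([onz("wrist",p,30,ci) for p in[(264,181),(291,189),(270,263),(243,253)]]);print(P[:,:2],P.mean(0))
E
python3 q.py
python3 - <<'E'
import cv2
im=cv2.imread("pics/w1.png");cv2.imwrite("pics/w1c.png",cv2.resize(im[165:340,220:400],None,fx=4,fy=3.4 and 4,interpolation=cv2.INTER_CUBIC)[:600])
E
```

```text
ring [ 543.6 -254.5  180. ] bar [ 564.2 -290.8  180. ] boss [ 596.4 -352.5  180. ]
[[ 454.8 -295.6]
 [ 491.3 -290.6]
 [ 507.  -401.5]
 [ 467.  -403.2]] [ 480.1 -347.7   30. ]
```

View pics/w1c.png

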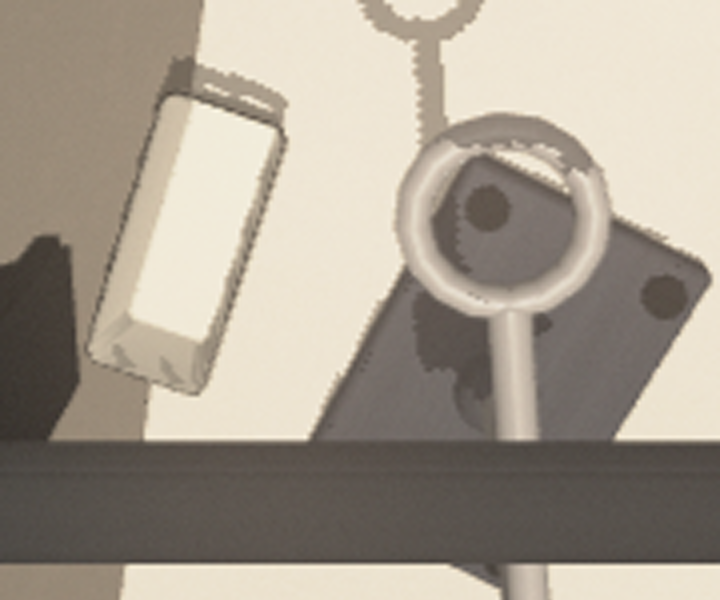

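Crop: trough rim corners (160,90),(287,130),(207,393),(88,357); ring centre (503,216); bar centreline (513,340).

```bash
cat >> q.py <<'E'
print('--');C=lambda p:((p[0]+.5)/4-.5+220,(p[1]+.5)/4-.5+165)
P=np.array([onz("wrist",C(p),30,ci) for p in[(160,90),(287,130),(207,393),(88,357)]]);print(P[:,:2],P.mean(0))
d=(P[0]+P[1]-P[2]-P[3])/2;print("yaw",np.degrees(np.arctan2(-d[0],d[1])),np.linalg.norm(d))
print("ring",onz("wrist",C((503,216)),180,ci),"bar",onz("wrist",C((516,400)),180,ci))
E
python3 q.py|sed -n '/--/,$p'
```

```text
--
[[ 452.7 -305.7]
 [ 496.2 -300.6]
 [ 508.7 -400.5]
 [ 465.8 -405.2]] [ 480.8 -353.    30. ]
yaw 7.3228908428895965 100.50947423353432
ring [ 543.1 -254.8  180. ] bar [ 565.  -293.3  180. ]
```

move_arm --commands '[[[3,-3,0],[0,0,3],1],[[2.5,-3.2,-2],[0,0,2],1],[[0,0,-3],[0,0,0],0.7],[[0,0,-3],[0,0,0],0.7],[[0,0,-2],[0,0,0],0.6],[[0,0,-1.6],[0,0,0],0.6],[[0,0,0],[0,0,0],0.6]]'

```text
t: 3.25
eef_pos: [572.7, -303.5, 164.7]
tcp_rot: [-3.14, -0.003, 2.095]
ft_force: [0.7, 0.7, 0.1]
opening: 0.643
grip_force: 0.0
```

move_arm --commands '[[[0,0,0],[0,0,0],0],[[0,0,0],[0,0,0],0],[[0,0,0],[0,0,0],0],[[0,0,0],[0,0,0],0],[[0,0,0],[0,0,0],0],[[0,0,0],[0,0,0],0],[[0,0,0],[0,0,0],0],[[0,0,0],[0,0,0],0]]'

```text
t: 4.05
eef_pos: [573.0, -305.7, 166.7]
tcp_rot: [-3.142, -0.0, 2.094]
ft_force: [-0.5, 0.0, 1.3]
opening: 0.094
grip_force: 30.0
```

move_arm --commands '[[[-0.496,-0.318,0],[0,0,5],0],[[-0.466,-0.36,0],[0,0,5],0],[[-0.433,-0.399,0],[0,0,5],0],[[-0.396,-0.436,0],[0,0,5],0],[[-0.357,-0.469,0],[0,0,5],0],[[-0.315,-0.498,0],[0,0,5],0],[[-0.27,-0.523,0],[0,0,5],0],[[-0.223,-0.545,0],[0,0,5],0],[[-0.175,-0.562,0],[0,0,5],0],[[-0.125,-0.575,0],[0,0,5],0]]'

```text
t: 5.05
eef_pos: [540.4, -351.3, 166.7]
tcp_rot: [3.139, -0.001, 2.97]
ft_force: [-0.5, 7.8, 4.3]
opening: 0.091
grip_force: 30.0
```

move_arm --commands '[[[-0.075,-0.584,0],[0,0,5],0],[[0,0,0],[0,0,0],0],[[0,0,0],[0,0,0],0],[[0,0,0],[0,0,0],0]]'

```text
t: 5.45
eef_pos: [539.6, -358.0, 166.7]
tcp_rot: [3.141, -0.001, 3.053]
ft_force: [-3.7, 3.3, 3.3]
opening: 0.1
grip_force: 30.0
```

Run:
```python
from h import *
for n in["scene","side"]:cv2.imwrite(f"pics/{n}1.png",read_camera(n))
s=state();print(s["eef_pos"],s["tcp_rot"],s["ft_force"],s["moment"],s["joints"])
a=cv2.imread("pics/scene1.png")[160:310,370:500];b=cv2.imread("pics/side1.png")[170:320,300:430]
cv2.imwrite("pics/c3.png",cv2.resize(np.hstack([a,b]),None,fx=3,fy=3,interpolation=cv2.INTER_CUBIC))
```

```text
[ 539.52555469 -357.99073338  166.68839421] [ 3.14114100e+00 -6.03454846e-04  3.05322318e+00] [-4.24890294  3.29973599  4.2311327 ] [0.64125185 0.63674309 0.07933321] [-6.87794715e-01  5.70382449e-01  1.55189027e+00  3.80934020e-05
  1.02007299e+00 -2.17024138e+00]
```

View pics/c3.png

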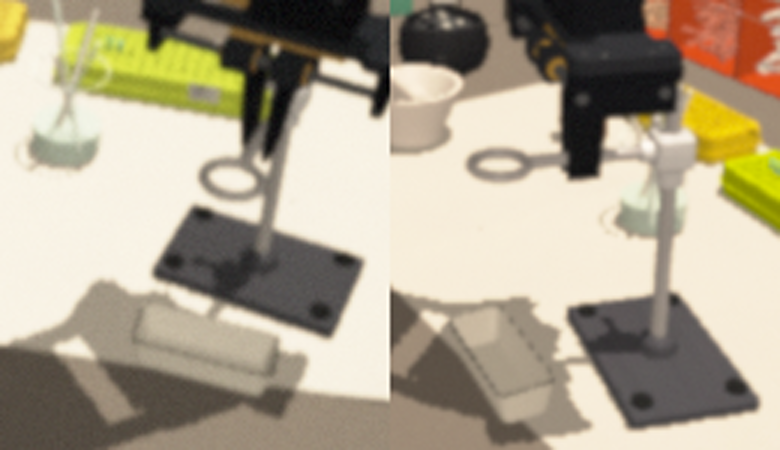

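Run:
```python
from h import *
np.set_printoptions(suppress=True,precision=1)
A=lambda p:((p[0]+.5)/3-.5+370,(p[1]+.5)/3-.5+160)
B=lambda p:((p[0]-390+.5)/3-.5+300,(p[1]+.5)/3-.5+170)
print(tri("scene",A((231,178)),"side",B((498,164))),onz("scene",A((231,178)),180),onz("side",B((498,164)),180))
```

```text
(array([ 482. , -352.6,  179.4]), np.float64(0.2156107509210568)) [ 481.3 -352.7  180. ] [ 481.5 -354.   180. ]
```

Ring centre now (482,-353), trough (481,-353): ring done. Release, rise, go to view the pestle.

move_arm --commands '[[[0,0,0],[0,0,0],0.5],[[0,0,0],[0,0,0],0.5],[[0,0,0],[0,0,0],0.5],[[0,0,0],[0,0,0],0.5],[[0,0,3],[0,0,0],0.6],[[0,0,4.5],[0,0,0],0.7],[[0,0,4.5],[0,0,0],0.7],[[0,3,1],[0,0,-5],0.7],[[0,3,0],[0,0,-8],0.7],[[0,3,0],[0,0,-8],0.7]]'

```text
t: 6.55
eef_pos: [539.7, -267.5, 297.1]
tcp_rot: [-3.142, 0.001, 2.681]
ft_force: [0.2, -0.0, -1.2]
opening: 0.703
grip_force: 0.0
```

```bash
python3 -c "
from h import *
s=state();print(list(s['joints']),list(s['eef_pos']),list(s['tcp_rot']))"
```

```text
[np.float64(-0.5698253234360211), np.float64(0.3881940250412807), np.float64(1.5043540034660963), np.float64(0.0001241132041736165), np.float64(1.247838788912619), np.float64(-1.6798402735518618)] [np.float64(539.6896112228346), np.float64(-267.4866023108039), np.float64(297.1145600635172)] [np.float64(-3.1415784699030476), np.float64(0.0012114857739327078), np.float64(2.680771966335939)]
```

move_arm --commands '[[[-0.5,3,0],[0,0,-8],0.7],[[-0.5,3,0],[0,0,-8],0.7],[[-0.5,3,0],[0,0,-8],0.7],[[-0.5,3,0],[0,0,-8],0.7],[[-0.5,3,0],[0,0,-8],0.7],[[-0.5,3,0],[0,0,-8],0.7],[[-0.5,3,0],[0,0,-8],0.7],[[-0.5,3,0],[0,0,-8],0.7],[[-0.5,3,0],[0,0,-8],0.7],[[-0.5,3,0],[0,0,-8],0.7]]'

```text
t: 7.55
eef_pos: [489.5, 32.9, 296.7]
tcp_rot: [3.141, -0.0, 1.285]
ft_force: [0.7, -0.0, 0.1]
opening: 0.702
grip_force: 0.0
```

move_arm --commands '[[[-0.5,1,0],[0,0,-8],0.7],[[-0.5,0,0],[0,0,-8],0.7],[[0,0,0],[0,0,-3],0.7],[[0,0,0],[0,0,0],0.7]]'

```text
t: 7.95
eef_pos: [479.8, 41.9, 296.8]
tcp_rot: [3.141, -0.0, 0.959]
ft_force: [0.3, -0.4, -0.8]
opening: 0.702
grip_force: 0.0
```

Run:
```python
from h import *
s=state();print(list(s['joints']),list(s['eef_pos']),list(s['tcp_rot']))
ci=camera_info("wrist");im=read_camera("wrist");cv2.imwrite("pics/w2.png",im);np.savez("w2.npz",K=ci["K"],T=ci["cam_to_world"])
for p in [(521,104,64),(470,30,105)]: print(p,proj("wrist",p,ci))
```

```text
[np.float64(-0.050179393844474854), np.float64(0.20075156559171198), np.float64(1.7792862782267105), np.float64(-7.827877627072669e-05), np.float64(1.1609154250420726), np.float64(0.5618661830882671)] [np.float64(479.79984475755793), np.float64(41.86721776389424), np.float64(296.76593130370605)] [np.float64(3.141013306816984), np.float64(-0.0002798679757418654), np.float64(0.9587820020802114)]
(521, 104, 64) [322.28980856 104.80617915]
(470, 30, 105) [323.00149423 187.10004046]
```

View pics/w2.png

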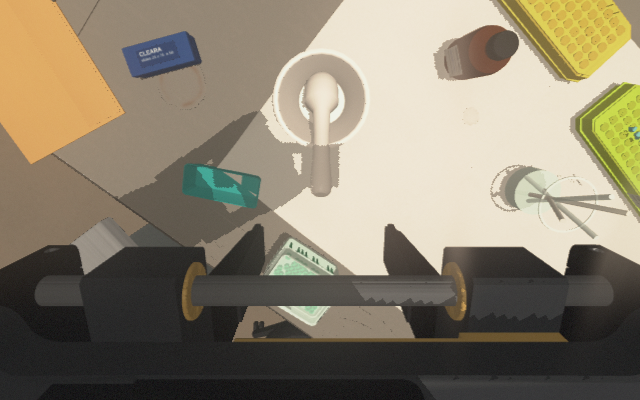

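Wrist: mortar rim centre (322,99), pestle vertical in image, head (321,92), handle end (320.5,190) — azimuth matches the tool's 55°.

Run:
```python
from h import *
from scipy.optimize import least_squares
np.set_printoptions(suppress=True,precision=2)
z=np.load("w2.npz");ci=dict(K=z["K"],cam_to_world=z["T"])
for h in(98,103,108):print("end",onz("wrist",(320.5,190),h,ci))
print("mid",onz("wrist",(320,140),76,ci),"rim",onz("wrist",(322,98),64,ci))
sc=((146+.5)/3-.5+240,(157+.5)/3-.5+150);sd=((260+.5)/4-.5+230,(97+.5)/4-.5+170)
print(tri("wrist",(320.5,189),"scene",sc,ci),tri("wrist",(320.5,189),"side",sd,ci))
S=[([.491,1.559,1.092],[214.178,587.175,214.661]),([.57038,1.55189,1.02007],[539.53,-357.99,166.69]),([.38819,1.50435,1.24784],[539.69,-267.49,297.11]),([.20075,1.77929,1.16092],[479.8,41.87,296.77])]
def f(p):
    r0,a,b,c,zz,o=p;R=[]
    for q,x in S:
        rr=np.sqrt(x[0]**2+x[1]**2-66.4**2);t=q[0]+q[1]
        R+=[r0+a*np.sin(q[0])+b*np.sin(t)+c*np.cos(t)-rr,zz+a*np.cos(q[0])+b*np.cos(t)-c*np.sin(t)-x[2]]
    return R
s=least_squares(f,[0,500,500,0,-100,0]);print(s.x,s.fun)
for q,x in S:print(sum(q))
```

```text
end [464.66  27.46  98.  ]
end [465.43  28.46 103.  ]
end [466.2   29.47 108.  ]
mid [495.82  72.88  76.  ] rim [525.16 110.49  64.  ]
(array([467.76,  29.77, 109.47]), np.float64(2.299157675407262)) (array([468.61,  30.45, 109.68]), np.float64(3.0257477838978097))
[  0.18 586.74 411.81  45.15 -72.89   0.  ] [-0.03 -0.07  0.02  0.05  0.01  0.02  0.    0.  ]
3.142
3.14234
3.14038
3.14096
```

move_arm --commands '[[[0.3,0.6,-2.5],[-4.9,3.4,0],0.7],[[0.3,0.6,-2.5],[-4.9,3.4,0],0.7],[[0.3,0.6,-2.5],[-4.9,3.4,0],0.7],[[0.3,0.6,-2.5],[-4.9,3.4,0],0.7],[[0.3,0.6,-2.5],[-5,3.6,0],0.7],[[0.3,0.3,-2.1],[0,0,0],0.7],[[0,0,0],[0,0,0],0.7],[[0,0,0],[0,0,0],0.7]]'

```text
t: 8.8
eef_pos: [497.9, 74.5, 151.0]
tcp_rot: [-3.142, 0.524, 0.961]
ft_force: [-0.0, 0.7, 0.8]
opening: 0.702
grip_force: 0.0
```

Run:
```python
from h import *
from scipy.spatial.transform import Rotation as R
s=state();print(list(s['joints']),list(s['eef_pos']),list(s['tcp_rot']));print(R.from_euler('xyz',s['tcp_rot']).as_matrix().round(3))
ci=camera_info("wrist");im=read_camera("wrist");cv2.imwrite("pics/w3.png",im)
np.savez("w3.npz",K=ci["K"],T=ci["cam_to_world"])
for p in [(466.5,29.5,105),(478,46,90.7),(466.5+51,29.5+74,105-63)]: print(p,proj("wrist",p,ci))
q=s['joints'];t=q[1]+q[2];print("wrist r,z-L",.18+586.74*np.sin(q[1])+411.81*np.sin(t)+45.15*np.cos(t),-72.89+586.74*np.cos(q[1])+411.81*np.cos(t)-45.15*np.sin(t))
```

```text
[np.float64(0.20329741950622002), np.float64(0.5763281392373266), np.float64(1.710651672643146), np.float64(-0.3677358179914339), np.float64(1.2721444755663505), np.float64(0.9977540646825381)] [np.float64(497.86848242646425), np.float64(74.54439286771654), np.float64(150.9696638939854)] [np.float64(-3.141539032302439), np.float64(0.5238610960763777), np.float64(0.9605747293897482)]
[[ 0.496  0.82  -0.287]
 [ 0.71  -0.573 -0.41 ]
 [-0.5   -0.    -0.866]]
(466.5, 29.5, 105) [324.57191783 237.10199332]
(478, 46, 90.7) [324.52142853 205.75696164]
(517.5, 103.5, 42) [323.67100718  88.98978437]
wrist r,z-L 600.9170503938984 114.65842869117952
```

View pics/w3.png

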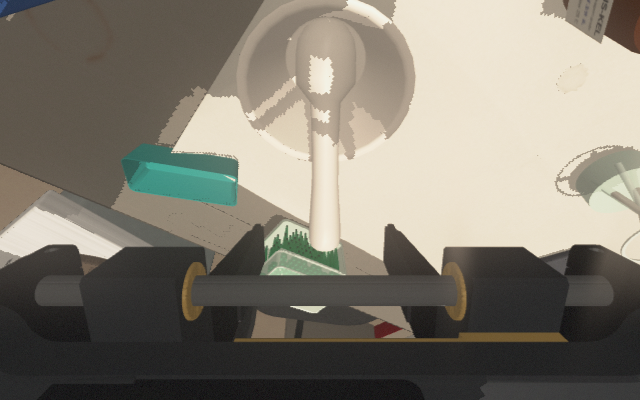

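```bash
cat > ik.py <<'E'
import numpy as np
from scipy.spatial.transform import Rotation as R
from scipy.optimize import least_squares
rz=lambda a:R.from_euler('z',a);ry=lambda a:R.from_euler('y',a)
lo=np.array([-3.1,-.84,.05,-1.13,.06,-2.69]);hi=np.array([3.1,2.19,2.79,4.28,2.93,2.69])
def fk(q,L=271,off=66.4,s6=1,c6=np.pi):
    t=q[1]+q[2];w=np.array([.18+586.74*np.sin(q[1])+411.81*np.sin(t)+45.15*np.cos(t),off,198.1+586.74*np.cos(q[1])+411.81*np.cos(t)-45.15*np.sin(t)])
    Q=rz(q[0])*ry(t)*rz(q[3])*ry(q[4])*rz(s6*q[5]+c6)
    return rz(q[0]).apply(w)+Q.as_matrix()[:,2]*L,Q
def ik(p,Q,q0):
    f=lambda q:np.r_[fk(q)[0]-p,300*(fk(q)[1].inv()*Q).as_rotvec()]
    s=least_squares(f,np.clip(q0,lo+.01,hi-.01),bounds=(lo,hi));return s.x,np.abs(s.fun).max()
E
python3 - <<'E'
from h import *;from ik import *
np.set_printoptions(suppress=True,precision=3)
z=np.load("w3.npz");ci=dict(K=z["K"],cam_to_world=z["T"])
sc=((146+.5)/3-.5+240,(157+.5)/3-.5+150);sd=((260+.5)/4-.5+230,(97+.5)/4-.5+170)
z2=np.load("w2.npz");c2=dict(K=z2["K"],cam_to_world=z2["T"])
print(tri("wrist",(325,244),"scene",sc,ci),tri("wrist",(325,244),"side",sd,ci),tri("wrist",(325,244),"wrist",(320.5,190),ci,c2))
s=state();q=s['joints'];p,Q=fk(q);print(p,s['eef_pos']);print((Q.inv()*R.from_euler('xyz',s['tcp_rot'])).as_rotvec())
E
```

```text
(array([466.457,  28.072, 110.849]), np.float64(0.9755629041203481)) (array([468.201,  28.704, 110.859]), np.float64(3.4129280061993272)) (array([467.047,  30.174, 112.192]), np.float64(0.500523257228326))
[497.623  75.129 151.659] [498.049  74.402 151.638]
[-0.     0.    -1.571]
```

move_arm --commands '[[[-0.5,-0.8,-1.6],[0,0,0],0.6],[[-0.5,-0.8,-1.6],[0,0,0],0.6],[[-0.6,-0.8,-1.6],[0,0,0],0.6],[[-0.6,-0.85,-1.7],[0,0,0],0.5],[[0,0,0],[0,0,0],0.5],[[0,0,0],[0,0,0],0.5]]'

```text
t: 9.45
eef_pos: [476.5, 42.0, 87.1]
tcp_rot: [3.139, 0.522, 0.958]
ft_force: [0.3, 0.1, -0.0]
opening: 0.503
grip_force: 0.0
```

```bash
sed -i 's/c6=np.pi)/c6=np.pi\/2)/' ik.py
python3 - <<'E'
from h import *;from ik import *
np.set_printoptions(suppress=True,precision=3)
cv2.imwrite("pics/w4.png",read_camera("wrist"));s=state();print(s['eef_pos'],s['ft_force'])
q=s['joints']
for psi in(55,35,15):
    a=np.radians(psi);h=np.array([np.cos(a),np.sin(a),0]);y=np.array([h[1],-h[0],0])
    q0=np.array([-.8,.9,1.6,1.2,1.5,0.])
    for b in(0,15,25):
      B=np.radians(b);zz=h*np.cos(B)-np.array([0,0,np.sin(B)]);Q=R.from_matrix(np.stack([np.cross(y,zz),y,zz],1))
      print(psi,b,*ik(np.array([482,-353,202])+16*zz,Q,q0))
E
```

```text
[476.685  42.31   87.121] [0.517 0.124 0.842]
55 0 [-1.134  0.89   1.652  1.127  1.856 -1.036] 1.9984014443252818e-13
55 15 [-1.122  0.789  1.652  1.011  1.678 -0.969] 2.8421709430404007e-13
55 25 [-1.102  0.724  1.652  0.926  1.562 -0.913] 2.2737367544323206e-13
35 0 [-1.187  0.829  1.878  1.364  1.666 -1.146] 1.3322676295501878e-13
35 15 [-1.172  0.715  1.869  1.254  1.459 -1.023] 1.1368683772161603e-13
35 25 [-1.146  0.645  1.856  1.161  1.33  -0.921] 1.4210854715202004e-13
15 0 [-1.197  0.788  2.099  1.679  1.543 -1.318] 4.774847184307873e-12
15 15 [-1.179  0.653  2.081  1.584  1.279 -1.148] 3.467448550509289e-12
15 25 [-1.148  0.575  2.052  1.48   1.116 -0.999] 2.8421709430404007e-13
```

View pics/w4.png

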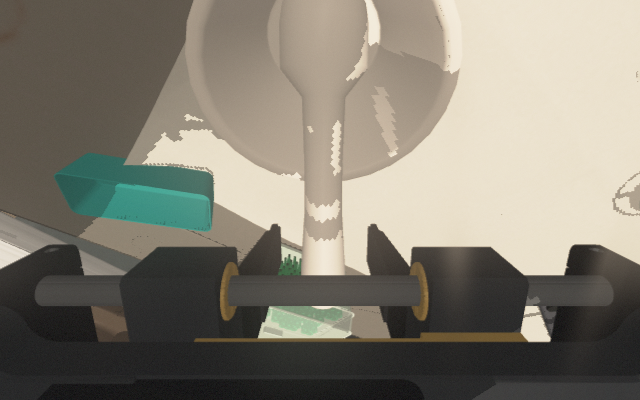

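The handle lies between the fingers, axis centred (325 px). That was my last picture; from here on by numbers only.

move_arm --commands '[[[0,0,0],[0,0,0],0],[[0,0,0],[0,0,0],0],[[0,0,0],[0,0,0],0],[[0,0,0],[0,0,0],0],[[0,0,0],[0,0,0],0],[[0,0,0],[0,0,0],0],[[0,0,0],[0,0,0],0]]'

```text
t: 10.2
eef_pos: [475.8, 42.2, 85.6]
tcp_rot: [3.141, 0.524, 0.959]
ft_force: [-0.1, -0.5, 0.1]
opening: 0.223
grip_force: 29.9
```

move_arm --commands '[[[-0.15,-0.2,0.2],[0,0,0],0],[[-0.2,-0.3,0.4],[0,0,0],0],[[-0.2,-0.3,0.7],[0,0,0],0],[[0,0,1],[0,0,0],0],[[0,0,1.3],[0,0,0],0],[[0,0,1.5],[0,0,0],0],[[0,0,1.5],[0,0,0],0],[[0,0,1.5],[0,0,0],0],[[0,0,1],[0,0,0],0],[[0,0,0],[0,0,0],0]]'

```text
t: 11.2
eef_pos: [470.7, 34.3, 178.2]
tcp_rot: [3.139, 0.522, 0.958]
ft_force: [-0.7, 0.4, -2.5]
opening: 0.222
grip_force: 30.0
```

Run:
```python
from h import *
cv2.imwrite("pics/w5.png",read_camera("wrist"));s=state();print(s['eef_pos'],s['ft_force'],s['moment'])
a=cv2.imread("pics/w4.png",0);b=cv2.imread("pics/w5.png",0)
g=lambda i:np.abs(cv2.Sobel(cv2.GaussianBlur(i,(5,5),0),cv2.CV_32F,1,0))
A,B=g(a),g(b)
for y in range(10,270,20):
    r=[]
    for G in(A,B):
        row=G[y-2:y+3].mean(0);l=250+row[250:318].argmax();rr=328+row[328:400].argmax();r+=[l,int(row[l]),rr,int(row[rr])]
    print(y,r)
T=a[50:140,265:390]
m=cv2.matchTemplate(b[0:260,200:450],T,cv2.TM_CCOEFF_NORMED);print(cv2.minMaxLoc(m))
```

```text
[470.36853786  34.27249669 177.22089914] [ 0.11144416  0.57180468 -2.38111517] [ 0.20152371 -0.08340447  0.02240047]
10 [np.int64(271), 59, np.int64(366), 203, np.int64(289), 14, np.int64(359), 12]
30 [np.int64(267), 59, np.int64(380), 192, np.int64(282), 32, np.int64(361), 89]
50 [np.int64(279), 40, np.int64(361), 127, np.int64(282), 44, np.int64(357), 124]
70 [np.int64(281), 27, np.int64(354), 105, np.int64(282), 46, np.int64(364), 89]
90 [np.int64(296), 36, np.int64(385), 40, np.int64(267), 105, np.int64(353), 132]
110 [np.int64(302), 53, np.int64(345), 55, np.int64(303), 149, np.int64(345), 181]
130 [np.int64(308), 116, np.int64(340), 172, np.int64(304), 179, np.int64(344), 187]
150 [np.int64(303), 53, np.int64(339), 159, np.int64(305), 182, np.int64(343), 181]
170 [np.int64(304), 52, np.int64(340), 121, np.int64(305), 183, np.int64(342), 169]
190 [np.int64(304), 175, np.int64(342), 188, np.int64(285), 281, np.int64(343), 171]
210 [np.int64(304), 161, np.int64(342), 172, np.int64(264), 168, np.int64(361), 72]
230 [np.int64(280), 357, np.int64(367), 331, np.int64(304), 207, np.int64(343), 176]
250 [np.int64(281), 354, np.int64(367), 346, np.int64(304), 239, np.int64(344), 202]
(-0.23912173509597778, 0.3197430372238159, (44, 92), (46, 0))
```

Run:
```python
from h import *
b=cv2.imread("pics/w5.png",0);G=cv2.Sobel(cv2.GaussianBlur(b,(5,5),0),cv2.CV_32F,1,0)
for y in range(60,120,5):
    row=np.abs(G[y-1:y+2].mean(0));print(y,275+row[275:312].argmax(),335+row[335:372].argmax(),end=' | ')
s=state();ci=camera_info("wrist");tcp=np.array(s['eef_pos']);hh=np.array([.574,.819,0]);tz=np.array([-.287,-.41,-.866])
g=tcp-9*tz
print()
for ang in(30,35,40,45):
  for sg in(28,35,42):
    d=hh*np.cos(np.radians(ang))-np.array([0,0,np.sin(np.radians(ang))])
    print(ang,sg,[proj("wrist",g+d*(x-sg),ci)[1].round(0) for x in(108,121)],[ (460*0+329.4*w/np.linalg.norm(g+d*(x-sg)-np.array(ci['cam_to_world'])[:3,3])).round(0) for x,w in((100,21),(130,42))])
```

```text
60 282 352 | 65 282 351 | 70 282 348 | 75 276 366 | 80 286 365 | 85 295 357 | 90 299 353 | 95 275 349 | 100 275 345 | 105 277 345 | 110 299 345 | 115 303 344 | 
30 28 [np.float64(91.0), np.float64(61.0)] [np.float64(43.0), np.float64(85.0)]
30 35 [np.float64(106.0), np.float64(77.0)] [np.float64(43.0), np.float64(85.0)]
30 42 [np.float64(121.0), np.float64(93.0)] [np.float64(43.0), np.float64(86.0)]
35 28 [np.float64(92.0), np.float64(64.0)] [np.float64(41.0), np.float64(80.0)]
35 35 [np.float64(107.0), np.float64(79.0)] [np.float64(42.0), np.float64(81.0)]
35 42 [np.float64(121.0), np.float64(94.0)] [np.float64(42.0), np.float64(82.0)]
40 28 [np.float64(94.0), np.float64(68.0)] [np.float64(40.0), np.float64(77.0)]
40 35 [np.float64(108.0), np.float64(82.0)] [np.float64(40.0), np.float64(78.0)]
40 42 [np.float64(122.0), np.float64(96.0)] [np.float64(40.0), np.float64(78.0)]
45 28 [np.float64(98.0), np.float64(73.0)] [np.float64(39.0), np.float64(73.0)]
45 35 [np.float64(111.0), np.float64(86.0)] [np.float64(39.0), np.float64(74.0)]
45 42 [np.float64(124.0), np.float64(100.0)] [np.float64(39.0), np.float64(75.0)]
```

move_arm --commands '[[[0.4,-1.5,0],[5.32,-3.73,0],0],[[0.4,-1.7,0],[5.32,-3.73,0],0],[[0.4,-1.7,0],[5.32,-3.73,0],0],[[0.5,-1.7,-0.8],[5.32,-3.73,0],0],[[0.5,-1.7,-0.8],[5.32,-3.73,0],0],[[0.5,-1.7,-0.8],[5.32,-3.73,0],0],[[0.5,-1.7,-0.8],[0,0,0],0],[[0.5,-1.7,-0.8],[0,0,0],0],[[0.4,-1.7,-0.5],[0,0,0],0],[[0.3,-1.6,-0.5],[0,0,0],0]]'

```text
t: 12.25
eef_pos: [514.3, -133.7, 125.9]
tcp_rot: [-3.142, -0.156, 0.959]
ft_force: [0.6, 0.2, -1.7]
opening: 0.223
grip_force: 29.9
```

move_arm --commands '[[[0,0,-1.5],[0,0,0],0],[[0,0,-2],[0,0,0],0],[[0,0,-2],[0,0,0],0],[[0,0,-2],[0,0,0],0],[[0,0,-1.5],[0,0,0],0],[[0,0,-1],[0,0,0],0],[[0,0,-0.5],[0,0,0],0],[[0,0,0],[0,0,0],0],[[0,0,0],[0,0,0],0]]'

```text
t: 13.15
eef_pos: [514.6, -132.7, 22.1]
tcp_rot: [3.14, -0.157, 0.96]
ft_force: [0.8, 0.5, 0.6]
opening: 0.218
grip_force: 30.0
```

Run:
```python
from h import *
b=read_camera("wrist");cv2.imwrite("pics/w6.png",b);b=cv2.cvtColor(b,6);G=np.abs(cv2.Sobel(cv2.GaussianBlur(b,(5,5),0),cv2.CV_32F,1,0))
s=state();print(s['eef_pos'],s['tcp_rot'],s['ft_force'],s['moment'])
for y in range(10,150,10):
    row=G[y-1:y+2].mean(0);print(y,265+row[265:315].argmax(),330+row[330:385].argmax(),end=' | ')
```

```text
[ 514.59190035 -132.74077386   22.17095304] [ 3.13997902 -0.15677534  0.95964559] [ 0.79242628  0.03447379 -0.01890954] [-0.03602643  0.0562962   0.06396431]
10 309 343 | 20 296 354 | 30 289 360 | 40 286 363 | 50 284 365 | 60 284 365 | 70 282 365 | 80 283 365 | 90 282 364 | 100 282 358 | 110 293 350 | 120 300 345 | 130 299 344 | 140 299 344 |
```

Run:
```python
from h import *
s=state();ci=camera_info("wrist");tcp=np.array(s['eef_pos']);hh=np.array([.574,.819,0]);tz=np.array([.09,.128,-.988])
g=tcp-9*tz;c=np.array(ci['cam_to_world'])[:3,3]
print(g)
for ang in(-5,0,5,10,15):
  for sg in(28,35,42):
    d=hh*np.cos(np.radians(ang))-np.array([0,0,np.sin(np.radians(ang))])
    print(ang,sg,[proj("wrist",g+d*(x-sg),ci)[1].round(0) for x in(108,121,163)],[(329.4*w/np.linalg.norm(g+d*(x-sg)-c)).round(0) for x,w in((100,21),(130,42))],"headz",(g+d*(130-sg))[2].round())
```

```text
[ 513.78190035 -133.89277386   31.06295304]
-5 28 [np.float64(91.0), np.float64(63.0), np.float64(-36.0)] [np.float64(42.0), np.float64(81.0)] headz 40.0
-5 35 [np.float64(106.0), np.float64(78.0), np.float64(-18.0)] [np.float64(42.0), np.float64(82.0)] headz 39.0
-5 42 [np.float64(121.0), np.float64(94.0), np.float64(-2.0)] [np.float64(42.0), np.float64(82.0)] headz 39.0
0 28 [np.float64(94.0), np.float64(67.0), np.float64(-23.0)] [np.float64(40.0), np.float64(77.0)] headz 31.0
0 35 [np.float64(108.0), np.float64(81.0), np.float64(-7.0)] [np.float64(40.0), np.float64(78.0)] headz 31.0
0 42 [np.float64(122.0), np.float64(96.0), np.float64(8.0)] [np.float64(40.0), np.float64(79.0)] headz 31.0
5 28 [np.float64(97.0), np.float64(72.0), np.float64(-9.0)] [np.float64(39.0), np.float64(74.0)] headz 22.0
5 35 [np.float64(110.0), np.float64(85.0), np.float64(4.0)] [np.float64(39.0), np.float64(75.0)] headz 23.0
5 42 [np.float64(124.0), np.float64(99.0), np.float64(18.0)] [np.float64(39.0), np.float64(76.0)] headz 23.0
10 28 [np.float64(101.0), np.float64(78.0), np.float64(5.0)] [np.float64(37.0), np.float64(71.0)] headz 13.0
10 35 [np.float64(114.0), np.float64(90.0), np.float64(17.0)] [np.float64(38.0), np.float64(72.0)] headz 15.0
10 42 [np.float64(126.0), np.float64(103.0), np.float64(29.0)] [np.float64(38.0), np.float64(73.0)] headz 16.0
15 28 [np.float64(106.0), np.float64(84.0), np.float64(18.0)] [np.float64(36.0), np.float64(68.0)] headz 5.0
15 35 [np.float64(118.0), np.float64(96.0), np.float64(29.0)] [np.float64(37.0), np.float64(69.0)] headz 6.0
15 42 [np.float64(130.0), np.float64(108.0), np.float64(40.0)] [np.float64(37.0), np.float64(70.0)] headz 8.0
```

move_arm --commands '[[[0,0,-0.35],[1.6,-1.1,0],0],[[0,0,-0.35],[1.6,-1.1,0],0],[[0,0,-0.35],[1.6,-1.1,0],0],[[0,0,-0.25],[1.3,-0.9,0],0],[[0,0,-0.15],[1.3,-0.9,0],0],[[0,0,-0.1],[0,0,0],0],[[0,0,0],[0,0,0],0],[[0,0,0],[0,0,0],0]]'

```text
t: 14.0
eef_pos: [515.0, -133.1, 8.5]
tcp_rot: [3.139, -0.315, 0.96]
ft_force: [-6.3, -2.4, 25.6]
opening: 0.216
grip_force: 30.0
```

move_arm --commands '[[[0,0,0.15],[0,0,0],0],[[0,0,0.1],[0,0,0],0],[[0,0,0],[0,0,0],0]]'

```text
t: 14.3
eef_pos: [514.6, -132.9, 9.1]
tcp_rot: [3.141, -0.313, 0.96]
ft_force: [0.6, -1.2, 2.6]
opening: 0.214
grip_force: 30.0
```

move_arm --commands '[[[0,0,0],[0,0,0],0.3],[[0,0,0],[0,0,0],0.4],[[0,0,0],[0,0,0],0.5],[[0,0,0],[0,0,0],0.5],[[-0.3,-0.4,1.6],[0,0,0],0.5],[[-0.6,-0.8,3],[0,0,0],0.5],[[-0.6,-0.8,3],[0,0,0],0.6],[[0.5,0.7,3],[-4.9,3.4,0],0.7],[[0.5,0.7,3],[-4.9,3.4,0],0.8],[[0.5,0.6,3],[-4.9,3.4,0],0.8]]'

```text
t: 15.3
eef_pos: [513.6, -133.7, 173.0]
tcp_rot: [3.14, -0.008, 0.958]
ft_force: [0.3, 0.3, -1.0]
opening: 0.768
grip_force: 0.0
```

move_arm --commands '[[[0,0,1],[0,0,0],0.8],[[0,0,0],[0,0,0],0.8],[[0,0,0],[0,0,0],0.8]]'

```text
t: 15.6
eef_pos: [512.9, -133.2, 180.1]
tcp_rot: [-3.139, -0.014, 0.96]
ft_force: [-0.3, -1.2, -0.3]
opening: 0.797
grip_force: 0.0
```

Run:
```python
from h import *
np.set_printoptions(suppress=True,precision=1)
ci=camera_info("wrist");b=read_camera("wrist");cv2.imwrite("pics/w7.png",b);np.savez("w7.npz",K=ci["K"],T=ci["cam_to_world"])
s=state();print(s['eef_pos'],s['tcp_rot'])
hh=np.array([.574,.819,0]);e=np.array([513,-135,0])-40*hh
P={k:proj("wrist",e+k*hh+[0,0,11+k/13],ci) for k in(0,50,108,121,140,163)};print(P)
x0=int(P[121][0]);b=cv2.cvtColor(b,6);G=np.abs(cv2.Sobel(cv2.GaussianBlur(b,(5,5),0),cv2.CV_32F,1,0))
y0,y1=int(P[163][1])-25,int(P[0][1])+25
for y in range(max(4,y0),min(395,y1),5):
    row=G[y-1:y+2].mean(0);l=x0-60+row[x0-60:x0].argmax();r=x0+row[x0:x0+60].argmax();print(y,l,int(row[l]),r,int(row[r]),(l+r)/2,r-l)
```

```text
[ 512.7 -133.5  179.8] [-3.1 -0.   1. ]
{0: array([325.6, 217.6]), 50: array([325.7, 172.8]), 108: array([325.7, 115.3]), 121: array([325.7, 101.4]), 140: array([325.8,  80.5]), 163: array([325.8,  54.1])}
29 294 3 351 4 322.5 57
34 298 4 335 4 316.5 37
39 292 4 336 4 314.0 44
44 315 4 338 4 326.5 23
49 299 4 346 3 322.5 47
54 321 48 340 35 330.5 19
59 314 88 347 53 330.5 33
64 310 123 350 71 330.0 40
69 307 133 352 81 329.5 45
74 306 152 353 86 329.5 47
79 306 162 353 100 329.5 47
84 305 162 353 105 329.0 48
89 306 158 353 104 329.5 47
94 305 155 352 112 328.5 47
99 306 159 352 112 329.0 46
104 309 133 349 71 329.0 40
109 312 129 345 64 328.5 33
114 315 162 341 86 328.0 26
119 316 166 340 91 328.0 24
124 316 148 340 95 328.0 24
129 316 152 340 87 328.0 24
134 316 159 339 81 327.5 23
139 316 154 339 89 327.5 23
144 316 158 339 84 327.5 23
149 316 164 335 70 325.5 19
154 288 128 362 150 325.0 74
159 321 24 362 164 341.5 41
164 321 27 363 164 342.0 42
169 301 56 362 145 331.5 61
174 316 175 362 163 339.0 46
179 315 164 362 170 338.5 47
184 304 171 362 173 333.0 58
189 303 168 362 155 332.5 59
194 302 168 361 146 331.5 59
199 302 128 361 147 331.5 59
204 317 62 361 149 339.0 44
209 316 96 361 156 338.5 45
214 317 136 336 87 326.5 19
219 308 163 332 31 320.0 24
224 309 168 361 2 335.0 52
229 310 157 368 4 339.0 58
234 304 101 353 4 328.5 49
239 291 85 358 3 324.5 67
```

move_arm --commands '[[[1.4,1.8,0],[0,0,-0.8],0.8],[[1.4,1.8,0],[0,0,-0.8],0.8],[[1.4,1.8,-1],[0,0,0],0.8],[[1.4,1.85,-2.5],[0,0,0],0.8],[[0,0,-3.5],[0,0,0],0.8],[[0,0,-3.5],[0,0,0],0.8],[[0,0,-3],[0,0,0],0.8],[[0,0,-2],[0,0,0],0.8],[[0,0,-1.5],[0,0,0],0.8],[[0,0,-0.4],[0,0,0],0.8]]'

```text
t: 16.65
eef_pos: [567.9, -61.3, 4.4]
tcp_rot: [-3.136, -0.011, 0.93]
ft_force: [-0.0, -0.3, -1.2]
opening: 0.798
grip_force: 0.0
```

move_arm --commands '[[[0,0,0],[0,0,0],0.8],[[0,0,0],[0,0,0],0.8],[[0,0,0],[0,0,0],0],[[0,0,0],[0,0,0],0],[[0,0,0],[0,0,0],0],[[0,0,0],[0,0,0],0],[[0,0,0],[0,0,0],0],[[0,0,0],[0,0,0],0],[[0,0,0],[0,0,0],0]]'

```text
t: 17.55
eef_pos: [569.8, -60.7, 7.4]
tcp_rot: [-3.141, -0.013, 0.932]
ft_force: [-0.5, 0.5, 1.8]
opening: 0.437
grip_force: 30.0
```

Run:
```python
from h import *;from ik import *
np.set_printoptions(suppress=True,precision=2)
s=state();q=s['joints'];p=np.array(s['eef_pos']);Q=R.from_euler('xyz',s['tcp_rot']);print(q,ik(p,Q,q)[1])
w=np.radians(85)*np.array([.803,-.596,0])
for f,g,pt in[(0,0,(570,-61,190)),(.25,0,(570,-80,250)),(.5,0,(560,-120,300)),(.75,0,(550,-160,330)),(1,0,(540,-200,340)),(1,1,(492,-340,340)),(1,1,(492,-340,200))]:
    q,e=ik(np.array(pt),R.from_rotvec(w*f)*Q,q);print(pt,q,round(e,4))
```

```text
[-0.23  0.7   1.86  0.02  0.58  0.39] 1.1368683772161603e-13
(570, -61, 190) [-0.23  0.44  1.72  0.01  0.97  0.4 ] 0.0
(570, -80, 250) [-0.43  0.35  1.76  0.45  1.   -0.03] 0.0
(560, -120, 300) [-0.67  0.33  1.79  0.83  1.2  -0.42] 0.0
(550, -160, 330) [-0.85  0.42  1.81  1.1   1.45 -0.68] 0.0
(540, -200, 340) [-0.95  0.56  1.83  1.29  1.72 -0.86] 0.0
(492, -340, 340) [-1.14  0.66  1.62  1.17  1.89 -0.79] 0.0
(492, -340, 200) [-1.14  0.86  1.67  1.11  1.79 -1.02] 0.0
```

move_arm --commands '[[[0,0,0.5],[0,0,0],0],[[0,0,1],[0,0,0],0],[[0,0,2],[0,0,0],0],[[0,0,3],[0,0,0],0],[[0,0,3],[0,0,0],0],[[0,0,3],[0,0,0],0],[[0,0,3],[0,0,0],0],[[0,0,2.5],[0,0,0],0],[[0,0,0],[0,0,0],0]]'

```text
t: 18.45
eef_pos: [570.8, -60.9, 191.0]
tcp_rot: [3.137, -0.015, 0.932]
ft_force: [0.2, 0.1, -3.0]
opening: 0.432
grip_force: 30.0
```

move_arm --commands '[[[-0.1,-0.6,1.2],[4.29,-3.18,0],0],[[-0.1,-0.8,1.2],[4.29,-3.18,0],0],[[-0.2,-0.9,1.2],[4.29,-3.18,0],0],[[-0.2,-0.9,1.2],[4.29,-3.18,0],0],[[-0.2,-0.9,1.2],[4.29,-3.18,0],0],[[-0.2,-0.9,1.2],[4.29,-3.18,0],0],[[-0.2,-0.9,1.2],[4.29,-3.18,0],0],[[-0.2,-0.9,1.2],[4.29,-3.18,0],0],[[-0.2,-0.9,1],[4.29,-3.18,0],0],[[-0.2,-0.9,1],[4.29,-3.18,0],0]]'

```text
t: 19.45
eef_pos: [551.2, -147.3, 302.8]
tcp_rot: [-3.139, -0.948, 0.929]
ft_force: [0.3, -0.3, -3.2]
opening: 0.43
grip_force: 30.0
```

move_arm --commands '[[[-0.2,-0.9,1],[4.29,-3.18,0],0],[[-0.2,-0.9,1],[4.29,-3.18,0],0],[[-0.2,-0.9,0.8],[4.29,-3.18,0],0],[[-0.2,-0.9,0],[4.29,-3.18,0],0],[[-0.2,-0.9,0],[4.29,-3.18,0],0],[[-0.2,-0.9,0],[4.29,-3.18,0],0],[[0,0,0],[0,0,0],0],[[0,0,0],[0,0,0],0]]'

```text
t: 20.25
eef_pos: [539.8, -200.7, 330.2]
tcp_rot: [-3.096, -1.501, 0.888]
ft_force: [0.0, -0.3, -2.3]
opening: 0.431
grip_force: 30.0
```

Run:
```python
from h import *;from ik import *
np.set_printoptions(suppress=True,precision=3)
s=state();print(s['eef_pos'],s['joints'],s['ft_force']);print(R.from_euler('xyz',s['tcp_rot']).as_matrix())
```

```text
[ 539.777 -200.653  330.199] [-0.953  0.582  1.842  1.285  1.723 -0.883] [ 0.001 -0.345 -2.349]
[[ 0.044  0.803  0.594]
 [ 0.054 -0.595  0.802]
 [ 0.998 -0.003 -0.069]]
```

```bash
cat > m.py <<'E'
from h import *;from ik import *
import sys
np.set_printoptions(suppress=True,precision=1)
def measure():
    s=state();M=R.from_euler('xyz',s['tcp_rot']).as_matrix();g=np.array(s['eef_pos'])-16*M[:,2]
    print("grip",g);out={}
    for n in("scene","side"):
        im=read_camera(n);cv2.imwrite(f"pics/m_{n}_{s['t']:.2f}.png",im)
        im=cv2.GaussianBlur(im,(3,3),0).astype(np.float32);ci=camera_info(n)
        for k in(5,15,30,45,60,75,90,105):
            u,v=proj(n,g-[0,0,133-k],ci);x=int(round(u));y=int(round(v))
            G=(im[y,x-17:x+19]-im[y,x-19:x+17]).sum(1)/3  # signed gradient
            print(n,k,round(u,1),round(v,1),"rise",x-18+G.argmax(),int(G.max()),"fall",x-18+G.argmin(),int(G.min()),"| grey",im[y,x-16:x+17:4].mean(1).astype(int))
if __name__=="__main__":measure()
E
python3 m.py
```

```text
grip [ 530.3 -213.5  331.3]
scene 5 392.6 181.7 rise 404 24 fall 388 -49 | grey [240 242 239 167 174 156 146 180 168]
scene 15 392.9 177.9 rise 375 60 fall 387 -46 | grey [234 241 238 168 180 170 175 174 162]
scene 30 393.4 172.2 rise 398 66 fall 383 -93 | grey [179 227  69  33  46  91 172 168 174]
scene 45 393.8 166.4 rise 387 15 fall 380 -45 | grey [129  43  27  39  28  29  52  42  31]
scene 60 394.3 160.5 rise 384 9 fall 379 -84 | grey [120  12  24  28  28  27  26  33  43]
scene 75 394.8 154.5 rise 408 11 fall 379 -74 | grey [72 13 30 31 29 27 25 21 41]
scene 90 395.2 148.4 rise 410 9 fall 379 -59 | grey [64 13 25 34 29 27 27 14 29]
scene 105 395.7 142.1 rise 386 13 fall 379 -60 | grey [36 17 39 36 30 36 41 35 38]
side 5 337.5 189.2 rise 331 61 fall 342 -20 | grey [ 32  29  47 146 177 163 140 140 140]
side 15 337.6 185.3 rise 333 73 fall 343 -24 | grey [ 37  34  32 141 186 177 140 141 140]
side 30 337.6 179.4 rise 332 65 fall 320 -31 | grey [ 76  56  43 149 186 170 141 142 140]
side 45 337.7 173.4 rise 326 26 fall 343 -49 | grey [ 49  88 131 148 185 161  96  97 100]
side 60 337.7 167.4 rise 320 42 fall 343 -48 | grey [159 149 141 146 185 159  96  96  96]
side 75 337.7 161.3 rise 331 30 fall 343 -41 | grey [ 55  54  87 140 171 141  91  92  46]
side 90 337.8 155.0 rise 346 11 fall 336 -24 | grey [78 71 68 78 43 38 47 49 38]
side 105 337.8 148.8 rise 348 30 fall 351 -29 | grey [67 59 56 85 48 38 39 73 39]
```

move_arm --commands '[[[-0.4,-1.2,0.4],[0,0,0],0],[[-0.6,-1.8,0.3],[0,0,0],0],[[-0.6,-1.8,0],[0,0,0],0],[[-0.6,-1.8,0],[0,0,0],0],[[-0.6,-1.8,0],[0,0,0],0],[[-0.6,-1.8,0],[0,0,0],0],[[-0.6,-1.8,0],[0,0,0],0],[[-0.5,-1.2,0],[0,0,0],0],[[-0.3,-0.7,0],[0,0,0],0],[[0,0,0],[0,0,0],0]]'

```text
t: 21.35
eef_pos: [491.3, -340.7, 338.0]
tcp_rot: [-3.126, -1.504, 0.916]
ft_force: [0.4, -1.1, -3.4]
opening: 0.438
grip_force: 30.0
```

move_arm --commands '[[[0,0,0],[0,0,0],0],[[0,0,0],[0,0,0],0]]'

```text
t: 21.55
eef_pos: [491.9, -339.1, 338.4]
tcp_rot: [-3.126, -1.504, 0.918]
ft_force: [0.4, 0.2, -2.0]
opening: 0.435
grip_force: 30.0
```

```bash
python3 m.py
python3 - <<'E'
from h import *
import glob
for n,p in(("scene",(482,-353,180)),("side",(482,-353,180))):
    f=sorted(glob.glob(f"pics/m_{n}_*.png"))[-1];im=cv2.imread(f,0);u,v=proj(n,p);print(n,f,u,v)
    x,y=int(u),int(v)
    for r in range(y-26,y+14):print(r,' '.join('%3d'%a for a in im[r,x-17:x+18]))
E
```

```text
grip [ 482.4 -351.9  339.4]
scene 5 448.5 206.4 rise 465 55 fall 461 -60 | grey [239 239 239 189 173 173 183 207 129]
scene 15 449.2 202.4 rise 466 61 fall 443 -52 | grey [240 240 235 161 135  55  41  78 113]
scene 30 450.2 196.3 rise 467 30 fall 447 -50 | grey [148 132 124  97  18  26  38  30  31]
scene 45 451.2 190.1 rise 438 12 fall 442 -73 | grey [130 144  58  19  17  23  28  27  29]
scene 60 452.2 183.8 rise 452 7 fall 443 -93 | grey [168 164  48   9  16  24  27  28  27]
scene 75 453.3 177.4 rise 453 9 fall 444 -86 | grey [169 163  36  12  18  30  31  27  27]
scene 90 454.4 170.8 rise 454 9 fall 444 -72 | grey [149 141  24  13  19  32  34  28  28]
scene 105 455.5 164.2 rise 458 15 fall 445 -67 | grey [134 103  23  19  24  50  49  38  38]
side 5 335.9 210.0 rise 318 45 fall 332 -35 | grey [228 234 234 206 180 183 230 234 234]
side 15 335.9 205.4 rise 320 40 fall 331 -37 | grey [183 231 233 191 186 184 226 234 234]
side 30 336.0 198.6 rise 333 22 fall 323 -47 | grey [208 164 141 153 185 181 200 225 232]
side 45 336.0 191.6 rise 330 47 fall 319 -48 | grey [ 77  32  59 145 185 179 1
[... 11296 characters left out ...]
 238 237 238 237 238 238 238 238 238 238 238 238 237 238 238 238 238 238 238 238 239 238 238 238 238 238 238 237 237 237 237
234 238 238 238 237 238 238 238 238 238 238 238 238 239 238 238 238 238 238 238 238 238 238 238 238 237 238 237 238 238 238 238 237 238 238 237
235 237 237 238 237 237 238 238 237 238 238 238 238 238 238 238 238 238 238 238 238 238 238 238 238 237 238 237 238 238 238 237 237 237 237 237
236 238 237 238 237 237 237 238 237 237 237 237 237 237 238 238 237 237 238 238 237 238 237 237 237 238 238 238 238 237 238 237 237 237 238 237
237 237 237 237 237 237 237 237 237 237 237 237 237 237 238 238 238 238 237 238 238 238 237 238 238 237 237 237 238 237 237 237 237 237 236 237
```

move_arm --commands '[[[-0.33,-0.05,0],[0,0,0],0],[[0,0,-0.5],[0,0,0],0],[[0,0,-0.5],[0,0,0],0],[[0,0,-0.5],[0,0,0],0],[[0,0,-0.3],[0,0,0],0],[[0,0,0],[0,0,0],0],[[0,0,0],[0,0,0],0]]'

```text
t: 22.35
eef_pos: [488.5, -340.2, 320.2]
tcp_rot: [-3.127, -1.504, 0.919]
ft_force: [0.1, -0.2, -1.6]
opening: 0.435
grip_force: 30.0
```

Run:
```python
from h import *
s=state();print(s['eef_pos'],s['ft_force'])
for n in("scene","side"):
    im=read_camera(n);cv2.imwrite(f"pics/n_{n}.png",im);im=cv2.cvtColor(im,6);u,v=proj(n,(482,-353,180));x,y=int(u),int(v)
    for r in range(y-14,y+9):print(r,' '.join('%3d'%a for a in im[r,x-14:x+15]))
```

```text
[ 488.47907402 -340.23664905  320.23247087] [ 0.10091269 -0.23321644 -1.62643293]
204 243 243 242 242 243 243 243 243 240 231 196 132  70  46  37  24  17  23  20  23  23  26  35  44  44  32  31  32  28
205 243 243 243 243 243 242 241 242 241 238 224 170 114  72  47  29  18  17  23  19  22  25  37  44  43  35  30  32  31
206 243 242 242 242 243 243 243 242 243 239 227 184 144 111  79  43  18  13  20  26  26  29  33  41  41  38  31  30  28
207 242 243 243 243 242 242 243 242 241 238 225 184 153 140 112  63  29  22  24  21  24  29  31  30  33  34  39  43  35
208 243 243 242 243 242 242 243 243 242 237 214 175 157 152 126  70  26  21  23  23  24  26  26  24  31  38  53  53  34
209 243 243 242 242 242 243 242 242 242 233 206 171 157 153 127  76  32  23  22  25  27  28  30  32  29  43  54  51  34
210 243 242 243 242 243 242 242 243 241 233 199 164 161 161 139  91  52  30  22  24  26  31  28  31  30  39  42  44  35
211 242 242 243 243 242 243 243 241 240 230 193 166 162 166 156 129  92  65  45  36  33  30  22  30  34  36  41  43  44
212 243 242 242 242 242 242 241 239 235 223 189 164 162 16
[... 3801 characters left out ...]
 223 193 171 172 178 171 159 156 165 171 190 214 225 226 223 219 217 214 204 195 190 199 219 229 233
228 238 239 239 239 234 223 197 173 163 154 146 143 144 152 166 198 219 219 211 202 197 192 183 181 194 219 232 238 238
229 238 239 238 238 238 235 226 209 190 175 163 158 154 157 168 183 194 192 187 181 179 182 186 202 221 233 237 238 238
230 239 238 239 239 239 238 236 233 227 217 205 199 190 183 185 187 188 189 191 197 204 212 220 230 235 238 239 238 238
231 239 239 238 239 238 238 239 238 237 235 234 231 227 223 220 221 221 223 225 230 232 234 235 238 238 239 238 238 238
232 239 238 238 238 239 239 239 238 239 238 238 238 237 237 236 236 236 236 236 238 238 238 239 239 238 238 239 239 238
```

move_arm --commands '[[[-0.02,0.1,-0.2],[0,0,0],0],[[0,0,-0.4],[0,0,0],0],[[0,0,-0.4],[0,0,0],0],[[0,0,-0.4],[0,0,0],0],[[0,0,0],[0,0,0],0]]'

```text
t: 22.95
eef_pos: [488.2, -339.2, 305.6]
tcp_rot: [-3.114, -1.504, 0.906]
ft_force: [0.5, -0.1, -2.5]
opening: 0.435
grip_force: 30.0
```

move_arm --commands '[[[0,0,-0.4],[0,0,0],0],[[0,0,-0.4],[0,0,0],0],[[0,0,-0.4],[0,0,0],0],[[0,0,0],[0,0,0],0],[[0,0,0],[0,0,0],0]]'

```text
t: 23.45
eef_pos: [488.3, -339.2, 294.2]
tcp_rot: [-3.126, -1.504, 0.918]
ft_force: [0.6, -0.4, -1.7]
opening: 0.434
grip_force: 30.0
```

Run:
```python
from h import *
s=state();print(s['eef_pos'],s['ft_force'],s['moment'])
for n in("scene","side"):
    im=read_camera(n);cv2.imwrite(f"pics/o_{n}.png",im);im=cv2.cvtColor(im,6);u,v=proj(n,(482,-353,180));x,y=int(u),int(v)
    for r in range(y-10,y+18):print(r,' '.join('%3d'%a for a in im[r,x-14:x+15]))
```

```text
[ 488.25669665 -339.22352685  294.22378519] [ 0.55483217 -0.40079552 -1.73718227] [-0.79255687  0.66617819 -0.04805814]
208 243 243 242 243 243 241 226 155  63  14   4  10  14  11  14  11  17  25  18  20  27  29  25  23  32  29  29  25  25
209 243 243 243 243 243 242 224 151  55  17   5  11   9  12   4  21  18  22  27  25  29  25  28  31  27  25  28  27  27
210 244 243 243 242 242 240 223 148  56  19  11  11  13   5  15  21  21  23  29  27  26  25  25  27  28  26  25  32  28
211 243 242 243 243 242 239 220 139  46  17  11  14  10   9  13  19  26  21  23  25  26  27  27  28  29  26  24  26  33
212 243 243 243 243 241 235 208 128  45  18  19  21  12  17  15  16  18  22  22  26  30  28  31  28  23  29  30  24  27
213 243 243 243 243 241 231 193 111  37  19  27  30  22  15  11  17  19  26  19  21  26  28  29  22  29  29  27  29  30
214 243 243 242 241 236 222 170 102  46  25  33  39  29  21   7  17  20  22  27  27  26  28  28  29  30  31  28  26  24
215 243 243 242 239 229 192 147 108  71  42  33  35  34  18  17  21  21  20  25  27  34  36  34  29  30  29  28  25  27
216 242 243 241 234 
[... 5039 characters left out ...]
 238 238 238 239 239 239 238 239 238 238 238 238 239 239 238 239 238 239 239 238 239 239 238 239 238
237 238 238 238 238 238 238 238 238 238 239 239 238 238 238 238 239 238 238 238 239 238 238 239 238 238 238 238 238 238
238 238 238 238 238 238 238 238 238 238 238 238 239 239 239 238 238 239 239 239 238 238 239 238 239 238 238 239 238 239
239 238 238 238 238 238 238 239 238 238 238 238 239 238 238 238 239 239 239 239 238 238 238 239 239 239 238 238 238 239
240 238 238 238 238 238 239 238 239 239 239 239 238 239 239 239 239 238 239 238 239 239 238 239 239 239 239 238 239 239
241 238 238 238 238 239 239 239 239 239 238 239 239 238 238 238 238 238 239 239 239 238 239 238 239 238 239 240 239 240
```

Handle end is through the ring with no contact. Continue lowering.

move_arm --commands '[[[0,0,-0.5],[0,0,0],0],[[0,0,-0.5],[0,0,0],0],[[0,0,-0.5],[0,0,0],0],[[0,0,-0.5],[0,0,0],0],[[0,0,-0.5],[0,0,0],0],[[0,0,-0.5],[0,0,0],0],[[0,0,0],[0,0,0],0]]'

```text
t: 24.25
eef_pos: [488.2, -339.2, 263.6]
tcp_rot: [-3.114, -1.504, 0.906]
ft_force: [0.2, 0.0, -2.5]
opening: 0.435
grip_force: 30.0
```

move_arm --commands '[[[0,0,-0.5],[0,0,0],0],[[0,0,-0.5],[0,0,0],0],[[0,0,-0.5],[0,0,0],0],[[0,0,-0.5],[0,0,0],0],[[0,0,-0.5],[0,0,0],0],[[0,0,-0.5],[0,0,0],0],[[0,0,0],[0,0,0],0]]'

```text
t: 24.95
eef_pos: [488.2, -339.1, 233.6]
tcp_rot: [-3.115, -1.504, 0.907]
ft_force: [0.2, 0.3, -1.9]
opening: 0.435
grip_force: 30.0
```

move_arm --commands '[[[0,0,-0.5],[0,0,0],0],[[0,0,-0.5],[0,0,0],0],[[0,0,-0.5],[0,0,0],0],[[0,0,-0.3],[0,0,0],0],[[0,0,-0.2],[0,0,0],0],[[0,0,0],[0,0,0],0]]'

```text
t: 25.55
eef_pos: [488.2, -339.2, 214.0]
tcp_rot: [-3.124, -1.504, 0.916]
ft_force: [0.5, 0.1, -1.8]
opening: 0.433
grip_force: 30.0
```

move_arm --commands '[[[0,0,-0.2],[0,0,0],0],[[0,0,-0.2],[0,0,0],0],[[0,0,-0.2],[0,0,0],0],[[0,0,-0.2],[0,0,0],0],[[0,0,0],[0,0,0],0]]'

```text
t: 26.05
eef_pos: [488.2, -339.2, 206.0]
tcp_rot: [-3.124, -1.504, 0.915]
ft_force: [1.3, 0.3, -1.8]
opening: 0.435
grip_force: 30.0
```

move_arm --commands '[[[0,0,-0.15],[0,0,0],0],[[0,0,-0.15],[0,0,0],0],[[0,0,0],[0,0,0],0]]'

```text
t: 26.35
eef_pos: [488.2, -339.2, 203.1]
tcp_rot: [-3.126, -1.504, 0.918]
ft_force: [-0.2, 0.5, -1.6]
opening: 0.432
grip_force: 30.0
```

move_arm --commands '[[[0,0,-0.15],[0,0,0],0],[[0,0,0],[0,0,0],0]]'

```text
t: 26.55
eef_pos: [488.2, -339.2, 201.7]
tcp_rot: [-3.126, -1.504, 0.918]
ft_force: [0.2, 0.4, -2.6]
opening: 0.432
grip_force: 30.0
```

move_arm --commands '[[[0,0,-0.15],[0,0,0],0],[[0,0,0],[0,0,0],0]]'

```text
t: 26.75
eef_pos: [488.3, -339.3, 200.3]
tcp_rot: [-3.132, -1.504, 0.924]
ft_force: [0.3, -0.2, -1.7]
opening: 0.432
grip_force: 30.0
```

move_arm --commands '[[[0,0,-0.15],[0,0,0],0],[[0,0,0],[0,0,0],0]]'

```text
t: 26.95
eef_pos: [488.4, -339.5, 199.5]
tcp_rot: [3.134, -1.505, 0.94]
ft_force: [1.5, -2.0, 4.0]
opening: 0.434
grip_force: 30.0
```

move_arm --commands '[[[0,0,0],[0,0,0],0.45],[[0,0,0],[0,0,0],0.48],[[0,0,0],[0,0,0],0.52],[[0,0,0],[0,0,0],0.6],[[0,0,0],[0,0,0],0.68],[[0,0,0],[0,0,0],0.7],[[0,0,0],[0,0,0],0.7],[[0,0,0],[0,0,0],0.7]]'

```text
t: 27.75
eef_pos: [488.2, -339.2, 198.8]
tcp_rot: [-3.128, -1.504, 0.92]
ft_force: [-0.6, -0.3, -0.1]
opening: 0.703
grip_force: 0.0
```

move_arm --commands '[[[-0.3,-0.4,0.03],[0,0,0],0.7],[[-0.6,-0.8,0.07],[0,0,0],0.7],[[-0.9,-1.2,0.1],[0,0,0],0.7],[[-1.2,-1.6,0.14],[0,0,0],0.7],[[-1.2,-1.6,0.14],[0,0,0],0.7],[[-1.2,-1.6,0.5],[0,0,0],0.7],[[-1.2,-1.6,1],[0,0,0],0.7],[[0,0,0],[0,0,0],0.7],[[0,0,0],[0,0,0],0.7]]'

```text
t: 28.65
eef_pos: [421.7, -427.8, 218.6]
tcp_rot: [-3.133, -1.504, 0.923]
ft_force: [-1.0, 0.9, -0.2]
opening: 0.703
grip_force: 0.0
```

Run:
```python
from h import *
s=state();print(s['t'],s['eef_pos'],s['ft_force'],s['joints'])
for n in("scene","side"):
    a=read_camera(n);cv2.imwrite(f"pics/f_{n}.png",a);ga=cv2.cvtColor(a,6)
    for z in(75,100,130,160,180,190,200,210,225,240):
        u,v=proj(n,(482,-353,z));x,y=int(round(u)),int(round(v));print(n,z,(x,y),ga[y,x-16:x+17:2])
    o=cv2.imread(f"pics/{n}0.png");d=cv2.absdiff(o,a).max(2)
    for nm,p in(("mortar",(523,107,40)),("bottle",(711,47,60)),("tipbox",(365,-80,50)),("beaker",(686,-165,30)),("trough",(481,-353,20))):
        u,v=proj(n,p);x,y=int(u),int(v);print(nm,(d[y-15:y+15,x-20:x+20]>40).mean().round(2),end=' ')
    print()
```

```text
28.65 [ 421.66949805 -427.80881323  218.58245678] [-1.04674198  0.87582897 -0.24356789] [-1.28278585  0.87694909  1.53529678  1.01868378  1.92771023 -0.96532921]
scene 75 (441, 257) [242 243 237 224 190 184 178 142  69  52  49  57  74  82  87  83  82]
scene 100 (442, 248) [ 45  37  62 129 164 176 181 180 146  60  49  54  48  45  49  61  64]
scene 130 (444, 237) [160  88  81  87 127 163 177 179 171 110  83  81  86  89 109 127 123]
scene 160 (446, 226) [243 243 241 241 232 157 142 144 143 154 176 183 215 220 149 125 180]
scene 180 (447, 219) [243 242 226 131 129 150 165 169 175 175 176 174 165 185 157 124 162]
scene 190 (448, 215) [244 243 226 153 152 163 172 177 183 188 188 189 182 183 147 130 180]
scene 200 (448, 211) [242 243 241 192 149 169 191 201 214 219 221 221 219 207 168 127 146]
scene 210 (449, 207) [244 243 243 212 176 206 221 232 238 243 243 241 237 228 175 122 154]
scene 225 (450, 201) [243 244 243 241 232 229 237 244 248 250 247 235 212 201 157 150 159]
scene 240 (451, 195) [145 143 146 143 155 157 153 157 157 155 151 151 144 180 201 185 183]
mortar 1.0 bottle 0.89 tipbox
[... 288 characters left out ...]
8 239 239]
side 160 (336, 233) [ 51  52  53  54  61 119 102  30  63 164 180 174  55  48 124 232 239]
side 180 (336, 224) [238 238 223 137 141 166 171 144  95 168 178 173 175 198 177 171 168]
side 190 (336, 220) [238 238 238 204 164 175 182 187 187 188 189 185 176 197 233 234 234]
side 200 (336, 215) [201 239 238 209 172 189 203 210 216 216 215 211 200 213 238 238 229]
side 210 (336, 211) [235 239 238 221 195 213 226 232 236 238 237 233 226 225 238 239 238]
side 225 (336, 204) [169 212 230 235 235 230 238 245 250 250 247 239 238 238 238 239 239]
side 240 (336, 197) [203 231 182 144 144 143 145 145 145 144 144 146 150 156 172 188 207]
mortar 0.08 bottle 0.15 tipbox 0.88 beaker 0.04 trough 0.33
```

move_arm --commands '[[[-0.6,-0.8,1],[0,0,0],0.7],[[-1,-1.4,2],[0,0,0],0.7],[[-1,-1.4,2],[0,0,0],0.7],[[-1,-1.4,2.5],[0,0,0],0.7],[[-1,-1.4,2.5],[0,0,0],0.7],[[-1,-1.4,2.5],[0,0,0],0.7],[[0,0,2],[0,0,0],0.7],[[0,0,0],[0,0,0],0.7],[[0,0,0],[0,0,0],0.7]]'

```text
t: 29.65
eef_pos: [366.3, -504.9, 363.5]
tcp_rot: [-3.127, -1.504, 0.919]
ft_force: [0.5, -1.1, -0.4]
opening: 0.702
grip_force: 0.0
```

```bash
cat > v.py <<'E'
from h import *
s=state();print(s['t'],s['eef_pos'])
for n in("scene","side"):
    a=read_camera(n);cv2.imwrite(f"pics/g_{n}.png",a);ga=cv2.cvtColor(a,6)
    for z in(70,80,100,120,140,160,180,190,200,210,220,230):
        u,v=proj(n,(482,-353,z));x,y=int(round(u)),int(round(v));print(n,z,(round(u,1),y),ga[y,x-16:x+17])
E
python3 v.py
```

```text
29.65 [ 366.25462113 -504.86324412  363.51846939]
scene 70 (np.float64(440.3), 258) [244 243 243 242 242 242 242 234 228 218 210 201 192 189 177 150 112  77
  62  54  51  51  51  58  67  77  78  81  82  82  84  83  84]
scene 80 (np.float64(440.9), 255) [221 211 209 188 164 152 158 164 168 175 179 179 180 177 169 146 102  61
  48  45  46  50  47  48  55  57  64  78  81  83  84  84  89]
scene 100 (np.float64(442.0), 248) [ 43  40  43  44  64  98 128 149 161 169 175 180 181 182 179 171 146 103
  62  47  45  49  50  52  47  39  43  46  47  55  58  63  63]
scene 120 (np.float64(443.2), 241) [ 98  81  79  83  82  81  92 114 138 152 168 174 177 179 177 174 166 137
 105  84  82  82  84  80  78  75  74  81 100 121 128 128 121]
scene 140 (np.float64(444.4), 234) [234 211 156 104  86  85  83  85  98 125 147 160 170 173 174 180 175 171
 147 112  94  93  99 110 128 146 160 159 146 125 126 130 155]
scene 160 (np.float64(445.7), 226) [242 243 243 241 239 239 241 239 232 196 155 142 138 138 142 145 144 145
 153 168 176 178 181 197 214 221 221 192 149 123 128 138 181]
scene 180 (np.float64(446.9), 21
[... 2313 characters left out ...]
226 233 234 234 234 234]
side 200 (np.float64(335.8), 215) [ 40  37  35  66 133 191 199 174 171 181 189 197 202 206 210 213 216 218
 217 216 215 212 210 205 200 196 212 233 238 238 238 237 228]
side 210 (np.float64(335.9), 211) [ 38  39  36  51 105 167 197 192 194 206 214 221 226 229 232 235 236 236
 238 238 236 235 233 230 227 222 226 235 238 238 238 238 239]
side 220 (np.float64(335.9), 206) [ 40  40  35  30  25  60 131 198 221 224 228 235 239 243 245 248 251 252
 251 249 247 245 243 239 236 236 238 238 238 238 239 239 239]
side 230 (np.float64(335.9), 202) [ 39  36  37  32  27  35  79 138 180 197 205 213 221 231 235 237 240 241
 241 238 239 239 239 238 238 238 238 238 238 238 238 239 238]
```

The pestle hangs stably with its head on the ring, but leans about 8° (handle away from the gripper, as it was held). I'll regrip the head and straighten it.

move_arm --commands '[[[0,0,-2],[0,0,0],0.7],[[1,1.4,-2.5],[0,0,0],0.7],[[1,1.4,-2.5],[0,0,0],0.7],[[1,1.4,-2.5],[0,0,0],0.7],[[1,1.4,-2],[0,0,0],0.7],[[1,1.4,-2],[0,0,0],0.7],[[0.55,0.7,-1],[0,0,0],0.7],[[0,0,0],[0,0,0],0.7]]'

```text
t: 30.55
eef_pos: [422.2, -427.2, 217.3]
tcp_rot: [-3.087, -1.506, 0.88]
ft_force: [-0.5, -0.1, 0.2]
opening: 0.701
grip_force: 0.0
```

move_arm --commands '[[[1.2,1.6,-0.8],[0,0,0],0.7],[[1.2,1.6,-0.5],[0,0,0],0.7],[[1.2,1.6,-0.14],[0,0,0],0.7],[[1.2,1.6,-0.14],[0,0,0],0.7],[[0.9,1.2,-0.1],[0,0,0],0.7],[[0.6,0.8,-0.1],[0,0,0],0.7],[[0.3,0.4,0],[0,0,0],0.7],[[0,0,0],[0,0,0],0.7],[[0,0,0],[0,0,0],0.7]]'

```text
t: 31.45
eef_pos: [487.6, -340.6, 200.9]
tcp_rot: [-3.135, -1.504, 0.926]
ft_force: [0.7, -0.3, -0.2]
opening: 0.702
grip_force: 0.0
```

move_arm --commands '[[[0,0,0],[0,0,0],0.5],[[0,0,0],[0,0,0],0.4],[[0,0,0],[0,0,0],0.4],[[0,0,0],[0,0,0],0.4],[[0,0,0],[0,0,0],0.4],[[0,0,0],[0,0,0],0.4]]'

```text
t: 32.05
eef_pos: [488.5, -341.0, 201.4]
tcp_rot: [3.117, -1.504, 0.956]
ft_force: [7.0, -3.3, 3.5]
opening: 0.432
grip_force: 30.0
```

move_arm --commands '[[[0,0,0.1],[0,0,0],0.4],[[0.03,0.04,-0.05],[-1.5,1.1,0],0.4],[[0.03,0.04,-0.05],[-1.5,1.1,0],0.4],[[0.03,0.04,-0.05],[-1.5,1.1,0],0.4],[[0.03,0.05,-0.05],[-1.5,1.2,0],0.4],[[0,0,0],[0,0,0],0.4],[[0,0,0],[0,0,0],0.4]]'

```text
t: 32.75
eef_pos: [489.2, -339.0, 200.5]
tcp_rot: [3.141, -1.374, 0.933]
ft_force: [2.8, -5.0, 6.1]
opening: 0.434
grip_force: 30.0
```

```bash
python3 v.py | grep -A1 -E "scene (80|100|120|140|160|180)|side (70|80|100|140|180)|^[0-9]"; python3 -c "
from h import *
s=state();print(s['ft_force'],s['moment'],s['tcp_rot'])"
```

```text
32.75 [ 489.24861543 -339.04777575  200.52056241]
scene 70 (np.float64(440.3), 258) [243 243 242 243 243 243 242 240 233 217 194 173 167 169 171 166 147 123
--
scene 80 (np.float64(440.9), 255) [219 212 207 192 161 136 120  98  87 104 140 160 163 152 108  58  25  14
  27  21  34  32  27  40  54  48  40  32  32  30  40  52  71]
scene 100 (np.float64(442.0), 248) [44 38 40 44 53 69 80 69 40 21 21 26 26 22 15 11 22 22 27 29 28 28 28 31
 35 28 30 31 31 29 30 32 31]
scene 120 (np.float64(443.2), 241) [92 81 83 80 78 78 70 42 21 18 12  9  8 19 22 23 24 25 26 27 32 31 33 31
 31 28 29 30 31 34 29 30 30]
scene 140 (np.float64(444.4), 234) [235 210 154 104  85  68  39  19  17  10  14   9  11  21  22  19  26  30
  34  33  31  32  32  34  33  34  30  32  34  33  29  31  31]
scene 160 (np.float64(445.7), 226) [242 243 240 221 150  63  21  18  31  24  17  14  21  35  37  38  35  39
  41  40  43  40  38  35  35  36  35  40  36  41  42  43  41]
scene 180 (np.float64(446.9), 219) [242 241 228 167  85  37  28  18  26  19  11  11  13  21  36  46  55  68
  74  85  90  92  91  88  94  97  89  62  37  29 
[... 245 characters left out ...]
 234 235 221 185 177 185 188 191 191 190 187
 182 187 212 233 237 238 237 238 238 238 237 237 237 238 237]
side 100 (np.float64(335.6), 258) [ 76  78  77  77  76  74  74  70  74  88 113 149 176 187 190 191 190 187
 182 185 211 233 238 238 239 238 238 239 239 238 238 238 238]
--
side 140 (np.float64(335.7), 241) [57 56 56 55 55 54 54 55 62 72 71 59 47 43 43 40 40 43 43 42 42 41 42 45
 44 46 42 42 43 44 43 44 45]
--
side 180 (np.float64(335.8), 224) [ 53  56  62  74  83  75  55  46  40  49  78 104  93  58  41  39  39  39
  39  41  40  39  40  39  37  35  40  69 111 122  79  46  44]
[ 3.22959648 -3.48945103  6.17191641] [ 0.22140297 -0.47909968 -0.99577829] [-3.14126903 -1.37485484  0.93165131]
```

move_arm --commands '[[[0,-0.02,0.08],[0,0,0],0.4],[[0,0,0],[0,0,0],0.4],[[0,0,0],[0,0,0],0.4]]'

```text
t: 33.15
eef_pos: [489.1, -339.1, 200.6]
tcp_rot: [-3.136, -1.374, 0.927]
ft_force: [4.2, -4.1, 2.9]
opening: 0.432
grip_force: 30.0
```

move_arm --commands '[[[0.06,-0.05,0.03],[0,0,0],0.4],[[0,0,0],[0,0,0],0.4],[[0,0,0],[0,0,0],0.4]]'

```text
t: 33.45
eef_pos: [489.4, -339.2, 200.7]
tcp_rot: [-3.131, -1.373, 0.923]
ft_force: [0.2, -1.9, 1.1]
opening: 0.433
grip_force: 30.0
```

move_arm --commands '[[[0,0,0],[0,0,0],0.45],[[0,0,0],[0,0,0],0.47],[[0,0,0],[0,0,0],0.5],[[0,0,0],[0,0,0],0.55],[[0,0,0],[0,0,0],0.62],[[0,0,0],[0,0,0],0.7],[[0,0,0],[0,0,0],0.7],[[0,0,0],[0,0,0],0.7]]'

```text
t: 34.25
eef_pos: [489.5, -339.2, 200.9]
tcp_rot: [-3.133, -1.373, 0.925]
ft_force: [0.4, 0.0, -0.1]
opening: 0.697
grip_force: 0.0
```

move_arm --commands '[[[-0.3,-0.4,0.1],[0,0,0],0.7],[[-0.6,-0.8,0.2],[0,0,0],0.7],[[-0.9,-1.2,0.3],[0,0,0],0.7],[[-1.2,-1.6,0.4],[0,0,0],0.7],[[-1.2,-1.6,0.4],[0,0,0],0.7],[[-1.2,-1.6,0.6],[0,0,0],0.7],[[-1.2,-1.6,1],[0,0,0],0.7],[[-1,-1.4,2],[0,0,0],0.7],[[-1,-1.4,2.5],[0,0,0],0.7],[[-1,-1.4,2.5],[0,0,0],0.7]]'

```text
t: 35.25
eef_pos: [392.0, -470.7, 302.1]
tcp_rot: [-3.131, -1.373, 0.923]
ft_force: [0.5, -0.1, 0.3]
opening: 0.7
grip_force: 0.0
```

move_arm --commands '[[[-1,-1.4,2.5],[0,0,0],0.7],[[-1,-1.4,2.5],[0,0,0],0.7],[[0,0,2],[0,0,0],0.7],[[0,0,0],[0,0,0],0.7],[[0,0,0],[0,0,0],0.7],[[0,0,0],[0,0,0],0.7]]'

```text
t: 35.85
eef_pos: [373.3, -497.2, 369.9]
tcp_rot: [-3.125, -1.374, 0.917]
ft_force: [0.5, -0.4, -0.6]
opening: 0.702
grip_force: 0.0
```

```bash
python3 v.py
```

```text
35.85 [ 373.28869045 -497.18967437  369.90489425]
scene 70 (np.float64(440.3), 258) [243 242 242 243 242 243 242 240 233 220 207 196 189 187 183 177 166 141
 100  63  53  52  56  60  69  74  75  80  84  81  82  84  83]
scene 80 (np.float64(440.9), 255) [221 213 205 189 162 140 130 137 152 163 170 176 178 184 182 179 171 147
 103  59  47  47  44  47  51  57  68  75  84  84  87  86  89]
scene 100 (np.float64(442.0), 248) [ 45  39  38  43  54  74  91 115 137 154 162 173 178 181 185 179 175 158
 120  74  51  51  54  50  49  43  47  45  49  51  58  65  63]
scene 120 (np.float64(443.2), 241) [ 95  83  84  82  82  82  84  85 106 131 150 164 172 177 180 182 180 171
 144 110  88  84  82  83  81  73  74  84 101 120 126 127 116]
scene 140 (np.float64(444.4), 234) [234 209 155 105  87  80  80  79  81 104 131 156 166 173 175 179 177 173
 162 132 102  95  99 105 127 146 158 164 145 125 123 130 156]
scene 160 (np.float64(445.7), 226) [242 242 242 241 240 239 240 240 234 204 162 144 142 147 144 140 144 144
 151 165 179 195 200 213 220 224 224 204 153 126 128 137 180]
scene 180 (np.float64(446.9), 21
[... 2313 characters left out ...]
227 234 234 234 233 232]
side 200 (np.float64(335.8), 215) [201 232 239 239 238 227 197 171 173 180 189 196 201 206 210 211 214 215
 215 214 213 211 207 203 197 195 213 234 238 239 239 237 228]
side 210 (np.float64(335.9), 211) [235 238 239 239 238 230 209 190 196 206 214 221 225 229 231 234 236 237
 236 236 234 233 232 228 223 221 226 236 238 238 239 238 239]
side 220 (np.float64(335.9), 206) [201 231 238 239 239 238 235 228 220 224 230 236 240 243 245 248 250 251
 250 248 246 245 243 239 236 236 238 239 239 239 238 239 238]
side 230 (np.float64(335.9), 202) [180 165 154 153 157 163 172 179 188 197 204 211 221 231 236 240 243 243
 243 242 241 239 237 238 238 238 238 238 238 238 238 238 238]
```

```bash
python3 -c "
from h import *
for n in('scene','side'):
    d=cv2.absdiff(cv2.imread(f'pics/{n}0.png'),cv2.imread(f'pics/g_{n}.png')).max(2)
    for nm,p in(('mortar',(523,107,40)),('bottle',(711,47,60)),('tipbox',(365,-80,50)),('trough',(481,-353,20))):
        u,v=proj(n,p);x,y=int(u),int(v);print(n,nm,(d[y-15:y+15,x-20:x+20]>40).mean().round(2))
print(env.job_done())"
```

```text
scene mortar 1.0
scene bottle 0.67
scene tipbox 0.0
scene trough 0.05
side mortar 0.32
side bottle 0.15
side tipbox 0.0
side trough 0.12
the job is handed in; nothing more can be done
None
```

The ring is swung over the middle of the drip trough and the pestle hangs in it, head caught on the ring and leaning about 5°; I handed the job in at about 36 s. The image checks show the trough and tip box unmoved; for the mortar and bottle they were less clear, because the arm blocked part of the view.

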